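Unbung the ingredient canisters and butt them up on the vending machine's shelf

ROBOT

A 6-joint arm with a two-finger parallel gripper is mounted at the origin on the work surface. World frame = base frame: x ahead of the robot, y to its left, z up, the work surface at z = 0. Lengths are in m, angles in rad, forces in N, time in s.
With the tool pointing down it reaches from about 0.3 to 0.775 m from the base axis. Payload 14.6 kg.
Tool frame: the origin (TCP) lies between the finger pads; the fingertips stand 8 mm ahead of it and the grasp point (between the pads) lies 11 mm behind it (ctrl.tip_reach is the distance from the TCP to the fingertips, in m); y points along the fingers, z is the direction in which the jaws open and shut, and the axes are right-handed (so a half turn about y gives the same grasp; the last joint's range is limited). The gripper opens to 94 mm and grips with 3 to 60 N. Pads are 16 mm wide; open, the fingers measure 119 mm over their backs; the gripper's body (75 mm by 177 mm) begins 78 mm behind the grasp point.
Start: joints at [1.14, 0.3, 1.521, -0, 1.321, -0.067], TCP at [0.196, 0.514, 0.213] pointing down, gripper open.
Joint ranges: [-3.03, 3.03], [-0.79, 2.21], [0.23, 2.52], [-1.04, 4.18], [0, 3.07], [-2.55, 2.55]. Speed limits (rad/s): [2.22, 2.22, 2.57, 3.14, 3.14, 3.14].

INTERFACE

Orientations are given as [roll, pitch, yaw] about the fixed x, y, z axes, in that order (R = Rz(yaw) Ry(pitch) Rx(roll)).
In Python, from station import ctrl gives the robot as it stands.
- The arm moves only by the tool play_rows, never from a script. Its arguments are lists of equal length, an entry for each row: "twist": the turn, a rotation vector about the world's x, y, z as a fraction of full scale, a list of three; "travel": the shift along the world's x, y, z as a fraction of full scale, a list of three; "grip": the gripper's target within -1 to 1 (shut at 1, half-way at 0, fully open at -1). A call has 1 to 12 rows; each row shifts and turns the commanded pose from where the row before left it; what a row does not reach is not made up. Full scale, the value 1, is 5 cm for a shift and 90 degrees for a turn. A row lasts 1/10 s, in which the tool goes at most 50 mm and 8.59 degrees, less where a joint would pass 70% of its speed; a pose out of reach is approached as far as the arm can. A call with a number of a shift or a turn outside -1 to 1 is refused whole. A call with a gripper value outside its range is refused whole. The fingers move at their own pace and stop on an object; "force" is the grip in N (left out, the last holds). Time passes only in rows, so rows that do not move let the fingers close. It gives the time, the measured TCP pose, the force and the opening at its end, in the units of the state.
- ctrl.get_obs(): the state, without advancing time (a new reading comes with each control period).
- ctrl.camera(name): name is "side" or "top" or "wrist"; returns a dict with "img" (420x560x3 uint8, red, green, blue), "vfov" (degrees; the focal length in pixels is half the picture's height over the tangent of half this angle, whatever the lens; pixels are square), "cx", "cy" (the principal point, pixels), "rvec" (rotation vector, rad) and "tvec" (3), from world to camera coordinates, as OpenCV has them. Camera axes: x right, y down, z forward; pixel columns grow to the right and rows downward; lengths in m; the calibration is good to about 2 mm. A picture is of the moment at which its call begins. There is no depth.
- ctrl.hand_in(): hands the job in, once; it reports no verdict.
Trained networks look in a picture, given as the dict that the camera call returned (one of the last four; its "shot" number tells which), for a name from the list of things; names that differ only in an ending like _2 or _b are one class to them, and where a whole thing is asked for, a point or a joint stands for the part that bears it (a point fixed in the world has none). Each returns a list of dicts, best first, with "confidence" (0 to 1); they miss things now and then, are a little off and sometimes report something else, mostly with a low value. They report only what shows in the picture. A call takes as long as a camera call. They do not tell look-alikes from the thing itself.
- ctrl.boxes_of(name, picture): "point" ([column, row] in pixels, amid what is visible of it).
- ctrl.trace(name, picture): "pixels" (420x560 bool, what is visible of it) and "point" ([column, row] in pixels, amid what is visible of it).
The state is a dict: "time_s": time; "qpos": joint angles; "joint_vel": joint speeds; "tau": joint torques, N m; "ee_pos": TCP position; "eef_rot": TCP orientation; "force": force on the tool from outside, world axes, zero at the start; "moment": the same for the moment, N m; "grip_width": finger opening in m.
Only numpy, scipy, OpenCV 4.12 (cv2) and the standard library are available. Lean on these libraries where they do the work, as an engineer would, in place of code of your own. Each camera call takes 0.05 s, during which the arm holds its last target.

TASK

Make the three ingredient canisters ready for the vending machine: wherever one still has its orange transit bung, rock the bung side to side while lifting until it comes out of the neck, and put it in the blue box. Stand all the canisters upright on the canister shelf, in one straight row along its blue strip, end to end in any order, the first butted flush against the grey dosing block and each next one flush against its neighbour, with no gaps. Leave everything else on the bench where it is.

Things in the scene. Friction and masses are not known exactly. Their poses are not given: they have to be found in the camera images.
- bay: Canister shelf, fixed: steel plate 6 mm thick, 80 mm (its x) by 480 mm (its y), a grey dosing block (76 x 58 mm, top 90 mm over the table) on its +y end. Origin: at table height on the centre line, below the block's -y face (the stop). The row starts at that face and runs 420 mm along -y, on the plate, over the blue strip (60 mm wide, centred on x = 0).
- bung_box: Blue open box for the bungs, loose, 0.5 kg: 200 mm (its x) by 140 mm (its y), 55 mm high, walls and floor 5 mm. Origin: centre of its underside.
- can1_mid (a point): Ingredient canister with red bands, loose, about 0.9 kg: upright white box 130 mm long (its x), 60 mm wide (its y), 90 mm tall, same either way round. This point: middle of the box, 45 mm above its underside; z up. Central on top a black square neck, 60 mm (x) by 46 mm (y), rising 15 mm, in which two sprung rubber jaws, at its -x and +x sides, pinch the bung.
- bung1_grip (a point): Orange tapered bung of can1, 50 g (may be absent), in its neck at the start, axes as the canister's. This point: centre of its holding block (26 mm in x, 36 in y, 35 high), 87.5 mm over can1_mid when seated. Flange 40 x 38 x 5 mm below the block (underside 20 mm below this point), then the square plug, 30 mm long, 31 mm wide tapering to 25 at its foot, 50 mm below this point.
- bung1_nip (a point): Point on can1's bung, on its axis 33 mm below bung1_grip, where the jaws pinch it when seated. Pulled straight up, it lifts the canister too. Rocked about this point to and fro along the canister's length (about the y axis), 10 degrees each way, and raised 2 mm per swing, it walks out with the canister standing; loose after 15 mm, clear after 25 mm.
- can2_mid (a point): Ingredient canister with green bands, loose, about 0.9 kg: upright white box 130 mm long (its x), 60 mm wide (its y), 90 mm tall, same either way round. This point: middle of the box, 45 mm above its underside; z up. Central on top a black square neck, 60 mm (x) by 46 mm (y), rising 15 mm, in which two sprung rubber jaws, at its -x and +x sides, pinch the bung.
- bung2_grip (a point): Orange tapered bung of can2, 50 g (may be absent), in its neck at the start, axes as the canister's. This point: centre of its holding block (26 mm in x, 36 in y, 35 high), 87.5 mm over can2_mid when seated. Flange 40 x 38 x 5 mm below the block (underside 20 mm below this point), then the square plug, 30 mm long, 31 mm wide tapering to 25 at its foot, 50 mm below this point.
- bung2_nip (a point): Point on can2's bung, on its axis 33 mm below bung2_grip, where the jaws pinch it when seated. Pulled straight up, it lifts the canister too. Rocked about this point to and fro along the canister's length (about the y axis), 10 degrees each way, and raised 2 mm per swing, it walks out with the canister standing; loose after 15 mm, clear after 25 mm.
- can3_mid (a point): Ingredient canister with brown bands, loose, about 0.9 kg: upright white box 130 mm long (its x), 60 mm wide (its y), 90 mm tall, same either way round. This point: middle of the box, 45 mm above its underside; z up. Central on top a black square neck, 60 mm (x) by 46 mm (y), rising 15 mm, in which two sprung rubber jaws, at its -x and +x sides, pinch the bung.
- bung3_grip (a point): Orange tapered bung of can3, 50 g (may be absent), in its neck at the start, axes as the canister's. This point: centre of its holding block (26 mm in x, 36 in y, 35 high), 87.5 mm over can3_mid when seated. Flange 40 x 38 x 5 mm below the block (underside 20 mm below this point), then the square plug, 30 mm long, 31 mm wide tapering to 25 at its foot, 50 mm below this point.
- bung3_nip (a point): Point on can3's bung, on its axis 33 mm below bung3_grip, where the jaws pinch it when seated. Pulled straight up, it lifts the canister too. Rocked about this point to and fro along the canister's length (about the y axis), 10 degrees each way, and raised 2 mm per swing, it walks out with the canister standing; loose after 15 mm, clear after 25 mm.
- drink_can: Bystander, loose, to be left where it is: red drink can, 66 mm across, 115 mm tall. Origin: centre of its underside.
- drink_can2: Bystander, loose, to be left where it is: green drink can, 66 mm across, 115 mm tall. Origin: centre of its underside.
- water: Bystander, loose, to be left where it is: clear water bottle, 64 mm across, 190 mm tall. Origin: centre of its underside.
- snack_box: Bystander, loose, to be left where it is: yellow snack box, 50 x 100 x 60 mm. Origin: centre of its underside.
- snack_box2: Bystander, loose, to be left where it is: flat brown carton, 80 x 130 x 40 mm. Origin: centre of its underside.
- driver: Bystander, loose, to be left where it is: screwdriver, 200 mm, lying. Origin: on its axis or underside, near the table.
- spanner: Bystander, loose, to be left where it is: spanner, 180 mm, lying. Origin: on its axis or underside, near the table.
Not all that is in view belongs to the job. Leave any black or purple look-alike of the part that bears bung1_grip alone.

How it is judged:
At the end, for the whole second after the job is handed in: All bungs in the blue box, which stands level on the table; all canisters at rest upright on the shelf plate, within 10 mm and 0.09 rad of its centre line, in one row from the block: the first within 4 mm of it, total of gaps up to 6 mm at the second and 8 mm at the third ((y of can1_mid in the frame of bay between -0.069 and -0.063 m or y of can2_mid in the frame of bay between -0.069 and -0.063 m or y of can3_mid in the frame of bay between -0.069 and -0.063 m) and (y of can1_mid in the frame of bay between -0.201 and -0.193 m or y of can2_mid in the frame of bay between -0.201 and -0.193 m or y of can3_mid in the frame of bay between -0.201 and -0.193 m) and (y of can1_mid in the frame of bay between -0.333 and -0.323 m or y of can2_mid in the frame of bay between -0.333 and -0.323 m or y of can3_mid in the frame of bay between -0.333 and -0.323 m) and x of can1_mid in the frame of bay between -0.01 and 0.01 m and z of can1_mid in the frame of bay between 0.047 and 0.055 m and angle between the x axis of each of can1_mid, can2_mid, can3_mid and the y axis of bay, either way round below 0.09 rad and angle between each of can1_mid, can2_mid, can3_mid's own z axis and vertical below 0.06 rad and x of bung1_grip in the frame of bung_box between -0.1 and 0.1 m and y of bung1_grip in the frame of bung_box between -0.07 and 0.07 m and z of bung1_grip in the frame of bung_box between 0 and 0.095 m and linear speed of each of can1, bung1, can2, bung2, can3, bung3 below 0.02 m/s and x of can2_mid in the frame of bay between -0.01 and 0.01 m and z of can2_mid in the frame of bay between 0.047 and 0.055 m and x of bung2_grip in the frame of bung_box between -0.1 and 0.1 m and y of bung2_grip in the frame of bung_box between -0.07 and 0.07 m and z of bung2_grip in the frame of bung_box between 0 and 0.095 m and x of can3_mid in the frame of bay between -0.01 and 0.01 m and z of can3_mid in the frame of bay between 0.047 and 0.055 m and x of bung3_grip in the frame of bung_box between -0.1 and 0.1 m and y of bung3_grip in the frame of bung_box between -0.07 and 0.07 m and z of bung3_grip in the frame of bung_box between 0 and 0.095 m and angle between bung_box's own z axis and vertical below 0.1 rad and height (world z) of bung_box below 0.01 m); the robot touches nothing.
It fails at once if a bystander (can, bottle, snack box, carton or tool) is pushed aside by more than 40 mm (distance of any of drink_can, drink_can2, water, snack_box, snack_box2, driver, spanner from where it was at the start of the episode above 0.04 m).
Of bung1, bung2, bung3 only 2 to 3 are there at a start; the rules pass over those that are not, and their reading is None.
At some moment in a run one of bung_box may be knocked a few centimetres aside while the robot is not near it.
Once in a run the grip may slacken for a moment while it holds something.
It also fails if it takes over 210 s, if anything falls off the work surface, if the arm or the gripper's body presses on something with over 40 N, if the wrist force passes 120 N, or if a joint passes its speed limit or range.

## Working session

There is one attempt and no reset: what is moved stays moved. The work goes in short steps, Python scripts to look and compute and a tool call to move; the robot and the scene stay as the last step left them, time stands still between calls to the robot, and variables do not carry over. Pictures are saved under pics/ and viewed, and the job is handed in when it is done.

Besides the shell and the picture viewer there is one more tool, called by a JSON object that holds its "name" and its "arguments", one argument or row to a line. play_rows: Moves the arm, as the interface text tells. Its arguments: {"type":"object","properties":{"twist":{"type":"array"},"travel":{"type":"array"},"grip":{"type":"array"},"force":{"type":"number"}},"required":["twist","travel","grip"]}

```bash
ls; mkdir -p pics; python3 - <<'E'
from station import ctrl
import cv2
o=ctrl.get_obs();print(o)
for n in ["top","side","wrist"]:
    c=ctrl.camera(n);cv2.imwrite(f"pics/{n}0.png",c["img"][:,:,::-1]);print(n,c["vfov"],c["cx"],c["cy"],c["rvec"],c["tvec"])
E
```

```text
pics
{'time_s': 0.0, 'qpos': array([ 1.14038191e+00,  3.00468377e-01,  1.52156530e+00,  2.35085100e-06,
        1.32072063e+00, -6.65896494e-02]), 'joint_vel': array([-0.00040202,  0.00142194, -0.0011889 , -0.00209996,  0.00074752,
        0.00147711]), 'tau': array([ 1.56479786e-03, -5.31807089e+01, -3.52749074e+01,  7.09227752e-02,
        2.42579577e-02, -6.85188456e-05]), 'ee_pos': array([0.19560935, 0.51376942, 0.2128945 ]), 'eef_rot': array([-1.57195525e+00,  7.95689143e-05, -3.63825401e-01]), 'force': array([-0.15272724, -0.32802355,  0.94830096]), 'moment': array([0.04834206, 0.01247031, 0.00511587]), 'grip_width': 0.09414055536588414}
top 49.32200336497223 269.78961635427675 210.7221773181314 [ 2.13558071 -2.12646088  0.21012535] [-0.03151391  0.52431361  1.49967005]
side 49.512983909694334 284.87966246648256 204.34518036379617 [ 2.45703593 -0.10235381  0.04227011] [-0.53072316  0.10588583  1.37044709]
wrist 65.47854661222084 281.49422385397764 210.90159910148043 [-2.41114101 -1.66233769 -0.2074617 ] [-0.54951912 -0.02558478  0.39067301]
```

View pics/top0.png

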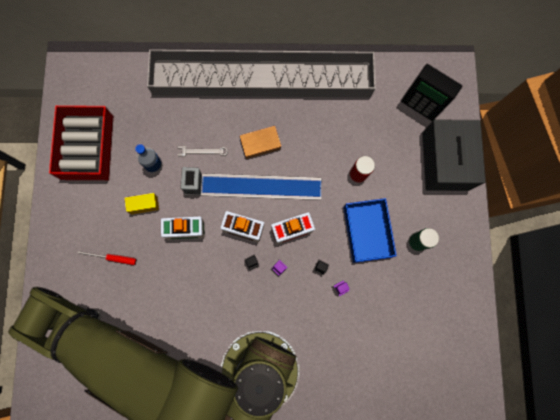

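View pics/side0.png

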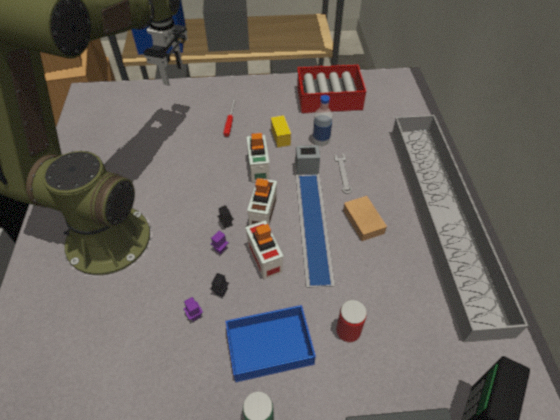

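View pics/wrist0.png

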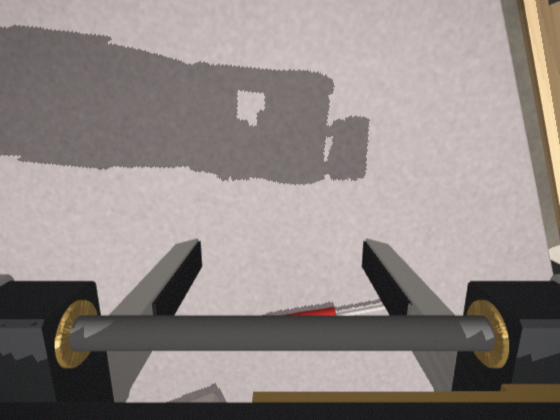

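```bash
cat > h.py <<'E'
import numpy as np, cv2
from station import ctrl
def K(c):
    f=c["img"].shape[0]/2/np.tan(np.radians(c["vfov"])/2)
    return np.array([[f,0,c["cx"]],[0,f,c["cy"]],[0,0,1.]])
def proj(c,P):
    return cv2.projectPoints(np.asarray(P,float).reshape(-1,1,3),np.array(c["rvec"],float),np.array(c["tvec"],float),K(c),None)[0].reshape(-1,2)
def ray(c,p,z):
    R=cv2.Rodrigues(np.array(c["rvec"],float))[0];t=np.array(c["tvec"],float)
    o=-R.T@t; d=R.T@np.linalg.inv(K(c))@np.array([p[0],p[1],1.])
    return o+d*(z-o[2])/d[2]
def save(c,name,crop=None,s=1):
    im=c["img"][:,:,::-1].copy()
    if crop: x0,y0,x1,y1=crop; im=im[y0:y1,x0:x1]
    if s!=1: im=cv2.resize(im,None,fx=s,fy=s,interpolation=cv2.INTER_CUBIC)
    cv2.imwrite("pics/"+name+".png",im)
E
python3 - <<'E'
from h import *
for cam in ["top","side"]:
    c=ctrl.camera(cam); im=c["img"][:,:,::-1].copy()
    for n in ["bay","bung_box","can1_mid","can2_mid","can3_mid","bung1_grip","bung2_grip","bung3_grip"]:
        r=ctrl.trace(n,c)
        for d in r[:4]:
            print(cam,n,round(d["confidence"],2),np.round(d["point"]),d["pixels"].sum())
        if r:
            m=r[0]["pixels"]; cs,_=cv2.findContours(m.astype(np.uint8),cv2.RETR_EXTERNAL,cv2.CHAIN_APPROX_NONE); cv2.drawContours(im,cs,-1,(255,0,255),1)
            np.save(f"m_{cam}_{n}.npy",m)
    x0,y0=(120,100) if cam=="top" else (180,100)
    cv2.imwrite(f"pics/tr_{cam}.png",cv2.resize(im[y0:y0+290,x0:x0+290],None,fx=2,fy=2))
E
```

```text
top bay 0.72 [245. 181.] 3203
top bay 0.45 [244. 224.] 146
top bung_box 0.83 [368. 232.] 2522
top can1_mid 0.96 [291. 232.] 653
top can1_mid 0.21 [145. 160.] 526
top can2_mid 0.55 [184. 227.] 764
top can2_mid 0.27 [240. 227.] 729
top can2_mid 0.23 [290. 230.] 716
top can3_mid 0.73 [241. 226.] 686
top can3_mid 0.49 [205. 151.] 254
top bung1_grip 0.71 [293. 226.] 148
top bung1_grip 0.59 [321. 270.] 146
top bung1_grip 0.53 [278. 268.] 111
top bung2_grip 0.72 [177. 224.] 145
top bung3_grip 0.56 [260. 143.] 924
top bung3_grip 0.42 [238. 225.] 136
top bung3_grip 0.38 [422. 241.] 530
side bay 0.83 [312. 221.] 3627
side bung_box 0.94 [271. 340.] 4988
side can1_mid 0.58 [266. 252.] 1080
side can2_mid 0.67 [260. 160.] 648
side can3_mid 0.62 [260. 189.] 203
side can3_mid 0.58 [259. 208.] 884
side bung1_grip 0.82 [263. 236.] 267
side bung1_grip 0.75 [192. 308.] 300
side bung1_grip 0.56 [219. 241.] 269
side bung1_grip 0.53 [219. 284.] 297
side bung2_grip 0.69 [255. 143.] 152
side bung3_grip 0.75 [365. 219.] 1243
```

View pics/tr_top.png

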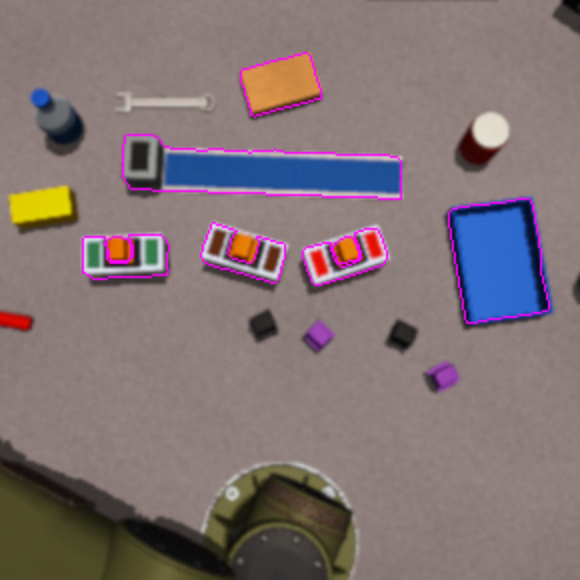

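View pics/tr_side.png

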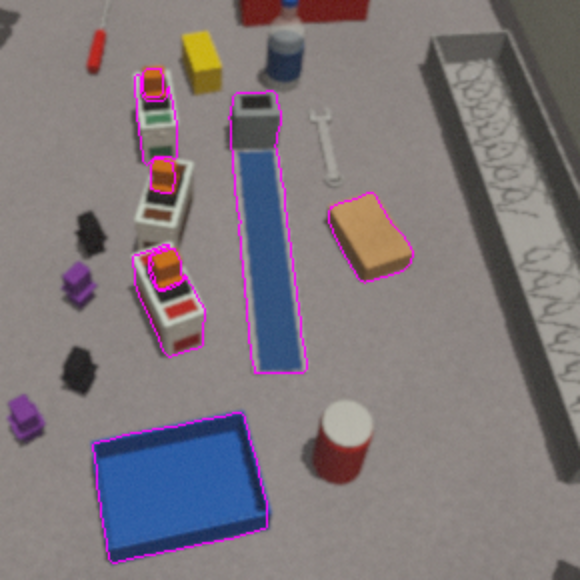

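```bash
cat >> h.py <<'E'
from scipy.optimize import minimize
def boxpts(cx,cy,cz,sx,sy,sz,yaw,off=(0,0)):
    c,s=np.cos(yaw),np.sin(yaw)
    P=[]
    for a in(-.5,.5):
        for b in(-.5,.5):
            for d in(-.5,.5):
                x,y=a*sx+off[0],b*sy+off[1]
                P.append([cx+c*x-s*y,cy+s*x+c*y,cz+d*sz])
    return np.array(P)
def sil(c,parts,S=4):
    h,w=c["img"].shape[:2]; m=np.zeros((h*S,w*S),np.uint8)
    for P in parts:
        q=(proj(c,P)+.5)*S-.5
        cv2.fillConvexPoly(m,cv2.convexHull(np.round(q).astype(np.int32)),1)
    return cv2.resize(m.astype(np.float32),(w,h),interpolation=cv2.INTER_AREA)
def canparts(x,y,yaw,z0=0,bung=True,neck=True):
    p=[boxpts(x,y,z0+.045,.13,.06,.09,yaw)]
    if neck:p.append(boxpts(x,y,z0+.0975,.06,.046,.015,yaw))
    if bung:p+= [boxpts(x,y,z0+.1325,.026,.036,.035,yaw),boxpts(x,y,z0+.1125,.04,.038,.005,yaw)]
    return p
def fit(views,partf,x0):
    # views: list of (cam dict, mask)
    def cost(v):
        e=0
        for c,m in views:
            s=sil(c,partf(*v)); e+=1-np.minimum(s,m).sum()/np.maximum(s,m).sum()
        return e/len(views)
    best=None
    for k in range(3):
        sx=np.array([[0]*3,[.012,0,0],[0,.012,0],[0,0,.12]])*(1 if k==0 else .4)
        r=minimize(cost,x0,method="Nelder-Mead",options=dict(initial_simplex=np.array(x0)+sx,xatol=1e-4,fatol=1e-5,maxiter=200)); x0=r.x
    return r.x,r.fun
E
cat > m.py <<'E'
from h import *
import sys
T=ctrl.camera("top");S=ctrl.camera("side")
def get(n,c,cam,near=None):
    r=ctrl.trace(n,c)
    return r
L=lambda cam,n:np.load(f"m_{cam}_{n}.npy").astype(np.float32)
u=lambda *a:np.maximum.reduce(a)
for i,p in((1,(291,232)),(2,(184,227)),(3,(241,226))):
    c0=ray(T,p,.07)
    m={"top":u(L("top",f"can{i}_mid"),L("top",f"bung{i}_grip") if i!=3 else 0*L("top","can1_mid"))}
    vs=[(T,m["top"])]
    if i!=3: vs.append((S,u(L("side",f"can{i}_mid"),L("side",f"bung{i}_grip"))))
    yaw0={1:-np.pi/2+.25,2:-np.pi/2,3:-np.pi/2-.25}[i]
    for k in range(len(vs)):
        print(i,'single',k,fit(vs[k:k+1],lambda x,y,w:canparts(x,y,w,bung=(i!=3)),[c0[0],c0[1],yaw0]))
    print(i,fit(vs,lambda x,y,w:canparts(x,y,w,bung=(i!=3)),[c0[0],c0[1],yaw0]))
def bay(x,y,w): # origin stop
    f=[boxpts(x,y,.003,.08,.48,.006,w,(0,-.18)),boxpts(x,y,.045,.076,.058,.09,w,(0,.029))]
    return f
def bx(x,y,w): return [boxpts(x,y,.0275,.2,.14,.055,w)]
for n,f,x0 in(("bay",bay,None),("bung_box",bx,None)):
    if n=="bay": a=ray(T,(201,185),.0); x0=[a[0],a[1],0]
    else: a=ray(T,(368,232),0);x0=[a[0],a[1],0.1]
    vs=[(T,L("top",n)),(S,L("side",n))]
    for k in range(2):print(n,k,fit(vs[k:k+1],f,x0))
    print(n,fit(vs,f,x0))
E
python3 m.py
```

```text
1 single 0 (array([ 0.46534931, -0.10389126, -1.26037248]), np.float64(0.08031779527664185))
1 single 1 (array([ 0.46362961, -0.10420381, -1.25750045]), np.float64(0.06794893741607666))
1 (array([ 0.46414502, -0.10429657, -1.25309154]), np.float64(0.07934877276420593))
2 single 0 (array([ 0.46420401,  0.26224211, -1.52745882]), np.float64(0.046956777572631836))
2 single 1 (array([ 0.46173037,  0.26355833, -1.51245353]), np.float64(0.1486613154411316))
2 (array([ 0.46286066,  0.2623466 , -1.52501059]), np.float64(0.10581761598587036))
3 single 0 (array([ 0.46979785,  0.06502405, -1.85108623]), np.float64(0.22963333129882812))
3 (array([ 0.46979785,  0.06502405, -1.85108623]), np.float64(0.22963333129882812))
bay 0 (array([ 0.62640926,  0.21148449, -0.02865067]), np.float64(0.03715920448303223))
bay 1 (array([ 0.6249148 ,  0.20969966, -0.0305315 ]), np.float64(0.036446332931518555))
bay (array([ 0.62623622,  0.21056853, -0.03159691]), np.float64(0.04266095161437988))
bung_box 0 (array([ 0.46102952, -0.366361  ,  0.12839313]), np.float64(0.06529957056045532))
bung_box 1 (array([ 0.46085862, -0.37055836,  0.12447397]), np.float64(0.030199408531188965))
bung_box (array([ 0.4613151 , -0.36932729,  0.13269985]), np.float64(0.05227768421173096))
```

```bash
python3 - <<'E'
from h import *
T=ctrl.camera("top");S=ctrl.camera("side")
r=[d for d in ctrl.trace("bung3_grip",T) if abs(d["point"][0]-239)<6 and abs(d["point"][1]-225)<8]
m=np.load("m_top_can3_mid.npy").astype(np.float32)
if r: m=np.maximum(m,r[0]["pixels"])
print(len(r)); c3,e=fit([(T,m)],lambda x,y,w:canparts(x,y,w),[.465,.07,-1.85]);print(c3,e)
C=[(.4641,-.1043,-1.255),(.4629,.2623,-1.525),tuple(c3)]
for nm,c,(x0,y0) in(("top",T,(140,160)),("side",S,(190,110))):
    s=4 if nm=="top" else 4
    im=cv2.resize(c["img"][:,:,::-1][y0:y0+150,x0:x0+200].copy(),None,fx=s,fy=s,interpolation=cv2.INTER_CUBIC)
    def dr(P,col):
        q=((proj(c,P)-[x0,y0]+.5)*s).astype(int)
        for a in range(8):
            for b in(1,2,4):
                if a^b>a: cv2.line(im,tuple(map(int,q[a])),tuple(map(int,q[a^b])),col,1)
    for k in C:
        for P,col in zip(canparts(*k),((255,0,255),(255,255,0),(0,255,0),(0,255,255))): dr(P,col)
    dr(boxpts(.6262,.2106,.003,.08,.48,.006,-.031,(0,-.18)),(0,255,0))
    dr(boxpts(.6262,.2106,.045,.076,.058,.09,-.031,(0,.029)),(0,255,0))
    cv2.imwrite(f"pics/ov_{nm}.png",im)
E
```

```text
1
[ 0.47042144  0.06504217 -1.84944964] 0.06167560815811157
```

View pics/ov_top.png

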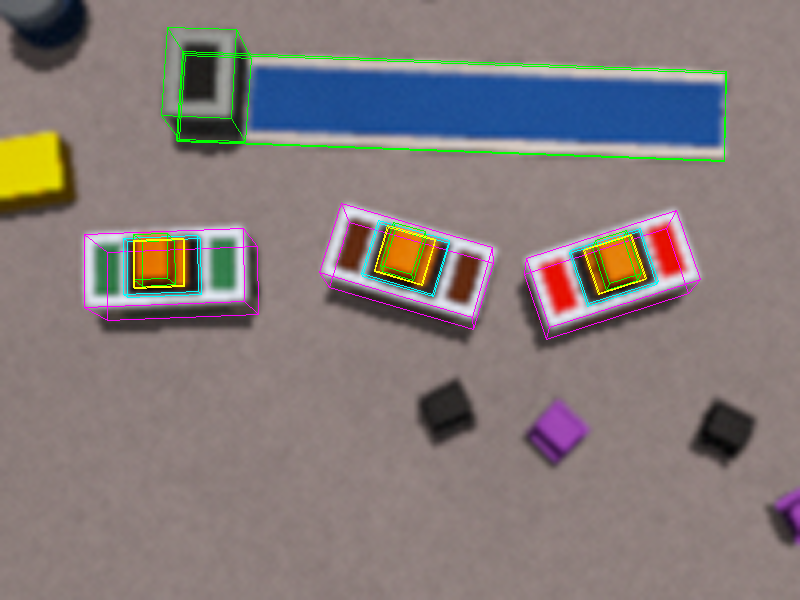

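View pics/ov_side.png

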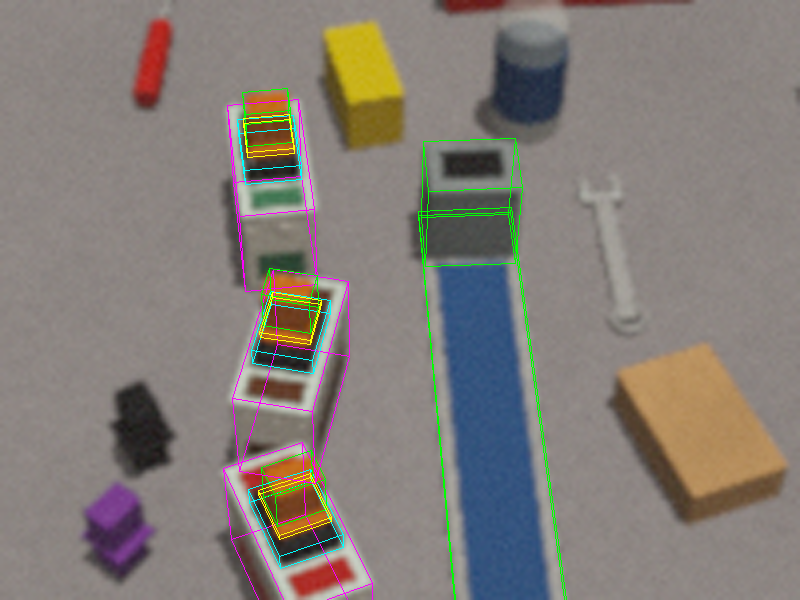

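Three orange bungs sit in the necks of the cans: red (293,226), brown (240,224), green (177,224) in the top view. The black (251,262), (320,267) and purple (278,267), (341,288) ones on the table are look-alikes. The enlarged overlay confirms it. Going to the green can first.

{"name": "play_rows", "arguments": {
  "twist": [
    [0,0,0.026],
    [0,0,0.026],
    [0,0,0.026],
    [0,0,0.026],
    [0,0,0.026],
    [0,0,0.026],
    [0,0,0.026],
    [0,0,0.026],
    [0,0,0.026],
    [0,0,0.026],
    [0,0,0],
    [0,0,0]
  ],
  "travel": [
    [0.535,-0.504,0.07],
    [0.535,-0.504,0.07],
    [0.535,-0.504,0.07],
    [0.535,-0.504,0.07],
    [0.535,-0.504,0.07],
    [0.535,-0.504,0.07],
    [0.535,-0.504,0.07],
    [0.535,-0.504,0.07],
    [0.535,-0.504,0.07],
    [0.535,-0.504,0.07],
    [0,0,0],
    [0,0,0]
  ],
  "grip": [-0.5,-0.5,-0.5,-0.5,-0.5,-0.5,-0.5,-0.5,-0.5,-0.5,-0.5,-0.5],
  "force": 50
}}

```text
time_s: 2.5
ee_pos: [0.4634, 0.2617, 0.2483]
eef_rot: [-1.571, 0.0, 0.043]
force: [-0.1, 0.1, 0.1]
grip_width: 0.0708
```

```bash
python3 - <<'E'
from h import *
c=ctrl.camera("wrist");im=c["img"][:,:,::-1].copy()
for P,col in zip(canparts(.4629,.2623,-1.525),((255,0,255),(255,255,0),(0,255,0),(0,255,255))):
    q=proj(c,P)
    for a in range(8):
        for b in(1,2,4):
            if a^b>a: cv2.line(im,tuple(map(int,q[a])),tuple(map(int,q[a^b])),col,1)
cv2.imwrite("pics/w1.png",im); o=ctrl.get_obs(); print(o["ee_pos"],o["eef_rot"],o["force"])
E
```

```text
[0.46287331 0.26221061 0.24828901] [-1.57077471e+00  4.14403347e-04  4.39160666e-02] [-0.8361826   0.19250963 -0.91032303]
```

View pics/w1.png

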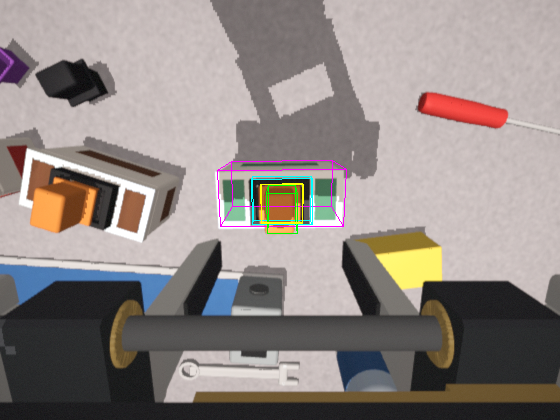

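{"name": "play_rows", "arguments": {
  "twist": [
    [0,0,0],
    [0,0,0],
    [0,0,0],
    [0,0,0],
    [0,0,0],
    [0,0,0],
    [0,0,0],
    [0,0,0],
    [0,0,0],
    [0,0,0]
  ],
  "travel": [
    [0,0,-0.6],
    [0,0,-0.6],
    [0,0,-0.6],
    [0,0,-0.4],
    [0,0,-0.24],
    [0,0,0],
    [0,0,0],
    [0,0,0],
    [0,0,0],
    [0,0,0]
  ],
  "grip": [-0.5,-0.5,-0.5,-0.5,-0.5,-0.5,1,1,1,1],
  "force": 50
}}

```text
time_s: 3.55
ee_pos: [0.4634, 0.2621, 0.127]
eef_rot: [-1.57, -0.001, 0.045]
force: [-0.5, -0.1, -0.2]
grip_width: 0.0419
```

```bash
python3 - <<'E'
from h import *
c=ctrl.camera("wrist");save(c,"w2");o=ctrl.get_obs(); print(o["ee_pos"],o["eef_rot"],o["force"],o["grip_width"])
c=ctrl.camera("side");save(c,"s2",(200,70,350,200),4)
E
```

```text
[0.46333618 0.26203137 0.12686548] [-1.57054977e+00 -5.97042008e-04  4.45201195e-02] [-0.41522698  0.94118979  0.91355887] 0.03793352171546808
```

View pics/w2.png

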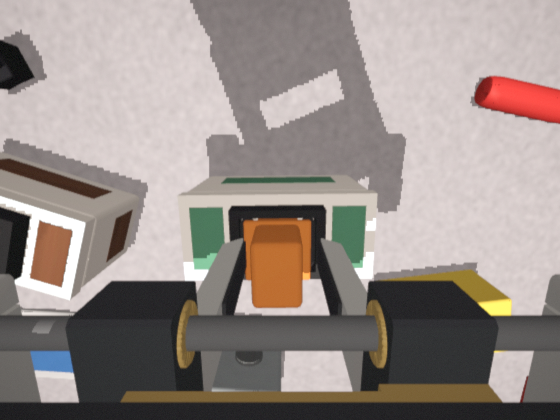

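View pics/s2.png

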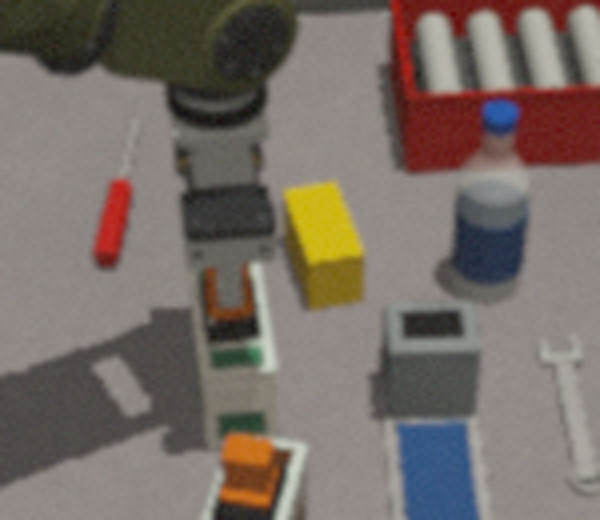

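{"name": "play_rows", "arguments": {
  "twist": [
    [0,0,0],
    [0,0,0],
    [0,0,0],
    [0,0,0],
    [0.0556,0.0026,0],
    [0.0556,0.0026,0],
    [-0.074,-0.0034,0],
    [-0.074,-0.0034,0],
    [-0.074,-0.0034,0],
    [0.074,0.0034,0],
    [0.074,0.0034,0],
    [0.074,0.0034,0]
  ],
  "travel": [
    [0,0,0],
    [0,0,0],
    [0,0,0],
    [0,0,0],
    [0.002,-0.047,0.01],
    [0.002,-0.047,0.01],
    [-0.003,0.0627,0.0133],
    [-0.003,0.0627,0.0133],
    [-0.003,0.0627,0.0133],
    [0.003,-0.0627,0.0133],
    [0.003,-0.0627,0.0133],
    [0.003,-0.0627,0.0133]
  ],
  "grip": [1,1,1,1,1,1,1,1,1,1,1,1],
  "force": 55
}}

```text
time_s: 4.85
ee_pos: [0.4634, 0.2578, 0.1316]
eef_rot: [-1.391, -0.001, 0.045]
force: [-1.0, 0.3, -5.1]
grip_width: 0.0259
```

```bash
python3 - <<'E'
from h import *
c=ctrl.camera("wrist");save(c,"w3");o=ctrl.get_obs(); print(o["ee_pos"],o["eef_rot"],o["force"],o["moment"],o["grip_width"])
c=ctrl.camera("side");save(c,"s3",(200,70,350,200),4)
E
```

```text
[0.46346816 0.25674491 0.13168663] [-1.38357189e+00 -2.73903919e-04  4.31535522e-02] [-1.34862487  8.1226055   9.0242529 ] [2.24939303 0.3807798  0.06458978] 0.026013637127121646
```

View pics/w3.png

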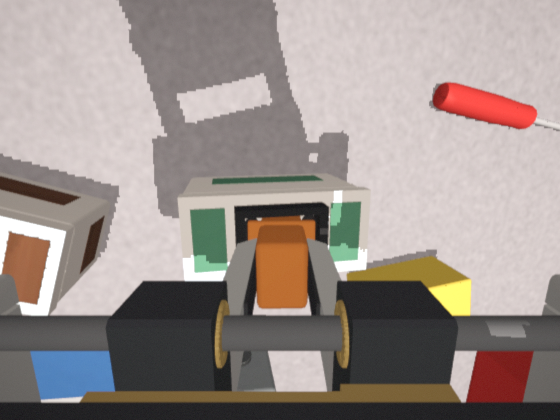

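{"name": "play_rows", "arguments": {
  "twist": [
    [-0.074,-0.0034,0],
    [-0.074,-0.0034,0],
    [-0.074,-0.0034,0],
    [0.074,0.0034,0],
    [0.074,0.0034,0],
    [0.074,0.0034,0],
    [-0.074,-0.0034,0],
    [-0.074,-0.0034,0],
    [-0.074,-0.0034,0],
    [0.074,0.0034,0],
    [0.074,0.0034,0],
    [0.074,0.0034,0]
  ],
  "travel": [
    [-0.003,0.0627,0.0133],
    [-0.003,0.0627,0.0133],
    [-0.003,0.0627,0.0133],
    [0.003,-0.0627,0.0133],
    [0.003,-0.0627,0.0133],
    [0.003,-0.0627,0.0133],
    [-0.003,0.0627,0.0133],
    [-0.003,0.0627,0.0133],
    [-0.003,0.0627,0.0133],
    [0.003,-0.0627,0.0133],
    [0.003,-0.0627,0.0133],
    [0.003,-0.0627,0.0133]
  ],
  "grip": [1,1,1,1,1,1,1,1,1,1,1,1]
}}

```text
time_s: 6.15
ee_pos: [0.4633, 0.2575, 0.1392]
eef_rot: [-1.394, -0.0, 0.046]
force: [-0.5, -0.7, -8.8]
grip_width: 0.0257
```

{"name": "play_rows", "arguments": {
  "twist": [
    [-0.074,-0.0034,0],
    [-0.074,-0.0034,0],
    [-0.074,-0.0034,0],
    [0.074,0.0034,0],
    [0.074,0.0034,0],
    [0.074,0.0034,0],
    [-0.074,-0.0034,0],
    [-0.074,-0.0034,0],
    [-0.074,-0.0034,0],
    [0.074,0.0034,0],
    [0.074,0.0034,0],
    [0.074,0.0034,0]
  ],
  "travel": [
    [-0.003,0.0627,0.0133],
    [-0.003,0.0627,0.0133],
    [-0.003,0.0627,0.0133],
    [0.003,-0.0627,0.0133],
    [0.003,-0.0627,0.0133],
    [0.003,-0.0627,0.0133],
    [-0.003,0.0627,0.0133],
    [-0.003,0.0627,0.0133],
    [-0.003,0.0627,0.0133],
    [0.003,-0.0627,0.0133],
    [0.003,-0.0627,0.0133],
    [0.003,-0.0627,0.0133]
  ],
  "grip": [1,1,1,1,1,1,1,1,1,1,1,1]
}}

```text
time_s: 7.35
ee_pos: [0.4635, 0.2577, 0.1476]
eef_rot: [-1.393, -0.001, 0.045]
force: [0.8, -0.2, 0.2]
grip_width: 0.0256
```

```bash
python3 - <<'E'
from h import *
c=ctrl.camera("wrist");save(c,"w4");o=ctrl.get_obs(); print(o["ee_pos"],o["eef_rot"],o["force"],o["moment"],o["grip_width"])
c=ctrl.camera("side");save(c,"s4",(200,70,350,200),4)
E
```

```text
[0.46356225 0.25626839 0.14738444] [-1.38656459e+00 -1.92140054e-04  4.32478738e-02] [ 0.47574203 -1.74991664 -0.94691057] [-0.1282385  -0.04193264 -0.0575209 ] 0.025677573987191993
```

View pics/w4.png

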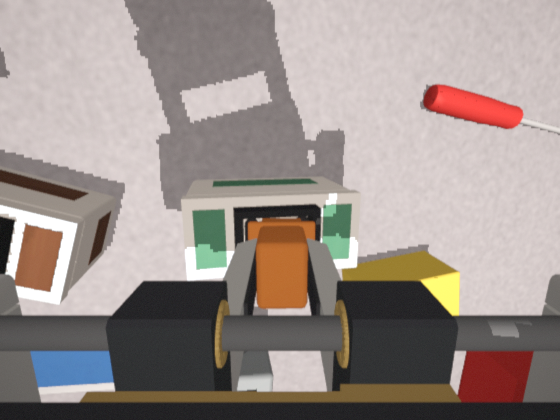

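View pics/s4.png

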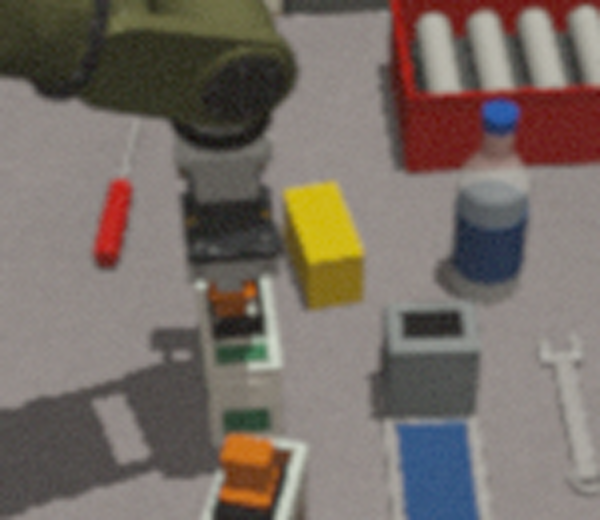

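{"name": "play_rows", "arguments": {
  "twist": [
    [-0.0556,-0.0026,0],
    [-0.0556,-0.0026,0],
    [0,0,0],
    [0,0,0],
    [0,0,0],
    [0,0,-0.022],
    [0,0,-0.022],
    [0,0,-0.022],
    [0,0,-0.022],
    [0,0,-0.022],
    [0,0,-0.022],
    [0,0,-0.022]
  ],
  "travel": [
    [-0.002,0.047,0.1],
    [-0.002,0.047,0.1],
    [0,0,0.8],
    [0,0,0.8],
    [0,0,0.7],
    [-0.08,-0.91,0],
    [-0.08,-0.91,0],
    [-0.08,-0.91,0],
    [-0.08,-0.91,0],
    [-0.08,-0.91,0],
    [-0.08,-0.91,0],
    [-0.08,-0.91,0]
  ],
  "grip": [1,1,1,1,1,1,1,1,1,1,1,1]
}}

```text
time_s: 8.65
ee_pos: [0.4348, -0.0583, 0.2729]
eef_rot: [-1.575, 0.0, -0.2]
force: [0.3, 0.5, 0.3]
grip_width: 0.0261
```

{"name": "play_rows", "arguments": {
  "twist": [
    [0,0,-0.022],
    [0,0,-0.022],
    [0,0,-0.022],
    [0,0,0],
    [0,0,0],
    [0,0,0],
    [0,0,0],
    [0,0,0]
  ],
  "travel": [
    [-0.08,-0.91,0],
    [-0.08,-0.91,0],
    [-0.08,-0.91,0],
    [-0.08,-0.91,0],
    [-0.08,-0.91,0],
    [-0.08,-0.91,0],
    [-0.08,-0.91,0],
    [0,0,0]
  ],
  "grip": [1,1,1,1,1,1,1,1]
}}

```text
time_s: 9.45
ee_pos: [0.4062, -0.3788, 0.2714]
eef_rot: [-1.574, 0.004, -0.306]
force: [1.2, 0.6, -0.1]
grip_width: 0.0253
```

```bash
cat > box.py <<'E'
from h import *
import sys
S=ctrl.camera("side");save(S,"sb"+sys.argv[1])
r=ctrl.trace("bung_box",S)[0]
a=ray(S,r["point"],0)
m=r["pixels"].astype(np.float32)
m2=cv2.morphologyEx(m,cv2.MORPH_CLOSE,np.ones((3,3)))
hull=cv2.convexHull(cv2.findNonZero((m2>0).astype(np.uint8))); mh=np.zeros_like(m2,np.uint8);cv2.fillConvexPoly(mh,hull,1)
print(r["confidence"],m.sum(),fit([(S,mh.astype(np.float32))],lambda x,y,w:[boxpts(x,y,.0275,.2,.14,.055,w)],[a[0],a[1],.12]))
W=ctrl.camera("wrist");save(W,"wb"+sys.argv[1])
o=ctrl.get_obs(); print(o["ee_pos"],o["eef_rot"],o["force"],o["grip_width"],o["qpos"])
E
python3 box.py 1
```

```text
0.97 5108.0 (array([ 0.46084764, -0.37147434,  0.1303021 ]), np.float64(0.032053232192993164))
[ 0.40750734 -0.37447662  0.27223764] [-1.5721103   0.00187604 -0.30151125] [ 0.20273881 -0.11257102 -0.39794038] 0.02538392104827513 [-8.08384404e-01  2.70473401e-01  1.42243765e+00 -2.07467773e-03
  1.44968415e+00 -2.07741903e+00]
```

View pics/sb1.png

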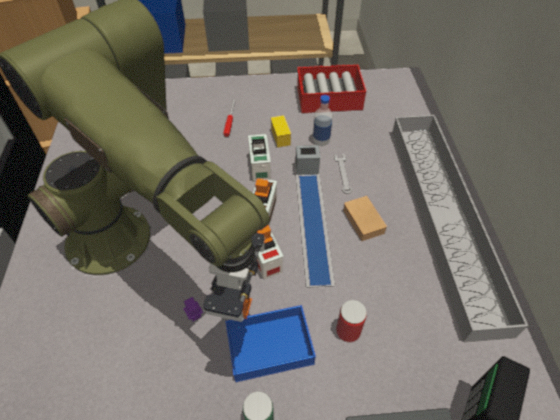

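View pics/wb1.png

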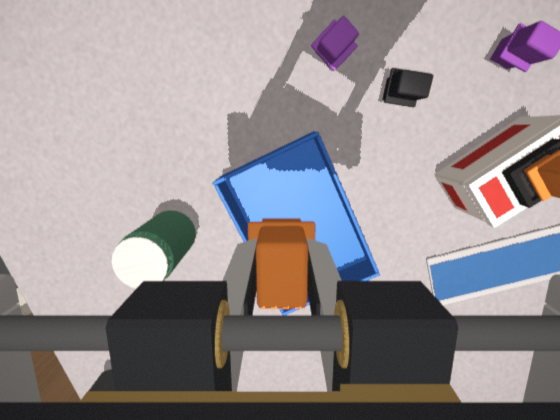

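{"name": "play_rows", "arguments": {
  "twist": [
    [0,0,0],
    [0,0,0],
    [0,0,0],
    [0,0,0],
    [0,0,0],
    [0,0,0],
    [0,0,0],
    [0,0,0],
    [0,0,0],
    [0,0,0],
    [0,0,0],
    [0,0,0]
  ],
  "travel": [
    [0,0,-0.8],
    [0,0,-0.8],
    [0,0,-0.8],
    [0,0,-0.8],
    [0,0,-0.6],
    [0,0,-0.4],
    [0,0,0],
    [0,0,0],
    [0,0,0],
    [0,0,0],
    [0,0,0],
    [0,0,0]
  ],
  "grip": [1,1,1,1,1,1,1,0,0,0,0,0]
}}

```text
time_s: 10.8
ee_pos: [0.4073, -0.3751, 0.0629]
eef_rot: [-1.571, -0.001, -0.301]
force: [-0.2, 0.4, 0.4]
grip_width: 0.0467
```

{"name": "play_rows", "arguments": {
  "twist": [
    [0,0,0],
    [0,0,0],
    [0,0,0],
    [0,0,0],
    [0,0,0],
    [0,0,0],
    [0,0,0]
  ],
  "travel": [
    [0,0,0.2],
    [0,0,0.5],
    [0,0,0.8],
    [0,0,0.8],
    [0,0,0.8],
    [0,0,0.8],
    [0,0,0]
  ],
  "grip": [0,0,0,0,-0.5,-0.5,-0.5]
}}

```text
time_s: 11.5
ee_pos: [0.4081, -0.376, 0.2639]
eef_rot: [-1.575, -0.008, -0.301]
force: [0.2, 0.5, -0.0]
grip_width: 0.0676
```

```bash
python3 box.py 2
```

```text
0.59 4550.0 (array([ 0.46032141, -0.36998832,  0.14326496]), np.float64(0.025362014770507812))
[ 0.40696362 -0.37481591  0.25715323] [-1.57060225e+00  3.93564792e-04 -3.01070806e-01] [ 0.36606929  0.50758585 -0.24082993] 0.07050494217466362 [-8.10490064e-01  2.77758194e-01  1.44771353e+00 -2.27662762e-05
  1.41655917e+00 -2.08021204e+00]
```

View pics/wb2.png

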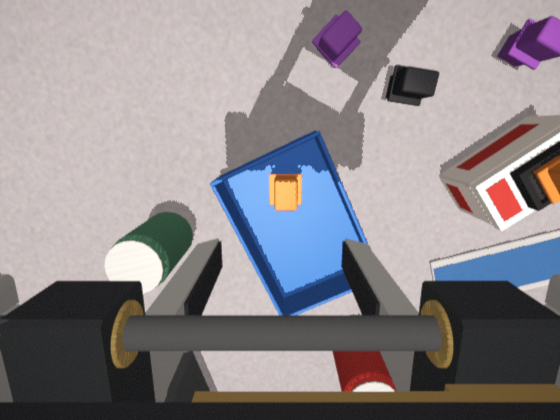

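{"name": "play_rows", "arguments": {
  "twist": [
    [0,0,0.049],
    [0,0,0.049],
    [0,0,0.049],
    [0,0,0.049],
    [0,0,0.049],
    [0,0,0.049],
    [0,0,0.049],
    [0,0,0.05],
    [0,0,0],
    [0,0,0],
    [0,0,0]
  ],
  "travel": [
    [0.143,0.676,0],
    [0.143,0.676,0],
    [0.143,0.676,0],
    [0.143,0.676,0],
    [0.143,0.676,0],
    [0.143,0.676,0],
    [0.143,0.676,0],
    [0.143,0.676,0],
    [0,0,0],
    [0,0,-0.7],
    [0,0,-0.5]
  ],
  "grip": [-0.5,-0.5,-0.5,-0.5,-0.5,-0.5,-0.5,-0.5,-0.5,-0.5,-0.5]
}}

```text
time_s: 12.75
ee_pos: [0.4637, -0.1047, 0.1952]
eef_rot: [-1.57, 0.002, 0.316]
force: [0.9, -0.1, 0.6]
grip_width: 0.0701
```

```bash
python3 - <<'E'
from h import *
c=ctrl.camera("wrist");im=c["img"][:,:,::-1].copy()
for P,col in zip(canparts(.4641,-.1043,-1.255),((255,0,255),(255,255,0),(0,255,0),(0,255,255))):
    q=proj(c,P)
    for a in range(8):
        for b in(1,2,4):
            if a^b>a: cv2.line(im,tuple(map(int,q[a])),tuple(map(int,q[a^b])),col,1)
cv2.imwrite("pics/w5.png",im); o=ctrl.get_obs(); print(o["ee_pos"],o["eef_rot"],o["qpos"])
E
```

```text
[ 0.46220913 -0.10441107  0.19144915] [-1.56656377  0.00619994  0.31539962] [-2.99416657e-01  1.54933317e-01  1.75206459e+00 -1.25355405e-04
  1.24210071e+00 -2.18555858e+00]
```

View pics/w5.png

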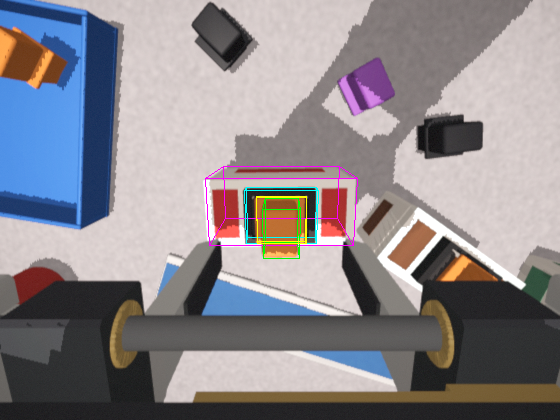

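{"name": "play_rows", "arguments": {
  "twist": [
    [0,0,0],
    [0,0,0],
    [0,0,0],
    [0,0,0],
    [0,0,0],
    [0,0,0],
    [0,0,0],
    [0,0,0],
    [0,0,0],
    [0,0,0],
    [0,0,0],
    [0,0,0]
  ],
  "travel": [
    [0,0,-0.6],
    [0,0,-0.5],
    [0,0,-0.314],
    [0,0,0],
    [0,0,0],
    [0,0,0],
    [0,0,0],
    [0,0,0],
    [0,0,0],
    [0,0,0],
    [0,0,0],
    [0,0,0]
  ],
  "grip": [-0.5,-0.5,-0.5,-0.5,1,1,1,1,1,1,1,1],
  "force": 55
}}

```text
time_s: 14.0
ee_pos: [0.4645, -0.1048, 0.1269]
eef_rot: [-1.571, -0.0, 0.316]
force: [-0.6, -2.4, 2.6]
grip_width: 0.026
```

{"name": "play_rows", "arguments": {
  "twist": [
    [0.0528,0.0173,0],
    [0.0528,0.0173,0],
    [-0.0703,-0.023,0],
    [-0.0703,-0.023,0],
    [-0.0703,-0.023,0],
    [0.0703,0.023,0],
    [0.0703,0.023,0],
    [0.0703,0.023,0]
  ],
  "travel": [
    [0.0146,-0.0447,0.01],
    [0.0146,-0.0447,0.01],
    [-0.0195,0.0596,0.0133],
    [-0.0195,0.0596,0.0133],
    [-0.0195,0.0596,0.0133],
    [0.0195,-0.0596,0.0133],
    [0.0195,-0.0596,0.0133],
    [0.0195,-0.0596,0.0133]
  ],
  "grip": [1,1,1,1,1,1,1,1]
}}

```text
time_s: 14.8
ee_pos: [0.4662, -0.1076, 0.1326]
eef_rot: [-1.39, -0.002, 0.318]
force: [-1.2, 3.0, -0.5]
grip_width: 0.0254
```

```bash
python3 - <<'E'
from h import *
c=ctrl.camera("wrist");save(c,"w6");o=ctrl.get_obs(); print(o["ee_pos"],o["eef_rot"],o["force"],o["moment"],o["grip_width"])
E
```

```text
[ 0.46635024 -0.10894728  0.13235959] [-1.38200817 -0.00202891  0.31614171] [-3.37748885  9.44586714 10.46892457] [ 2.60564898  0.66034183 -0.00373366] 0.025735106655580313
```

View pics/w6.png

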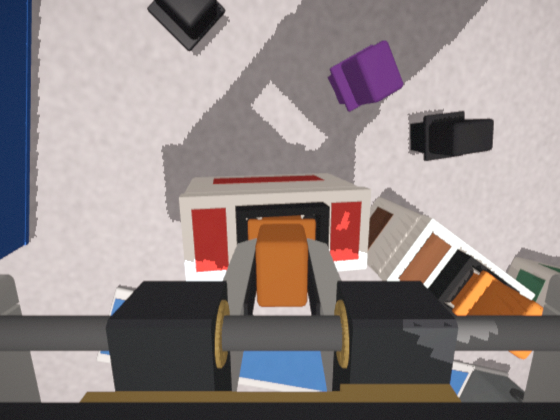

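{"name": "play_rows", "arguments": {
  "twist": [
    [-0.0703,-0.023,0],
    [-0.0703,-0.023,0],
    [-0.0703,-0.023,0],
    [0.0703,0.023,0],
    [0.0703,0.023,0],
    [0.0703,0.023,0],
    [-0.0703,-0.023,0],
    [-0.0703,-0.023,0],
    [-0.0703,-0.023,0],
    [0.0703,0.023,0],
    [0.0703,0.023,0],
    [0.0703,0.023,0]
  ],
  "travel": [
    [-0.0195,0.0596,0.0133],
    [-0.0195,0.0596,0.0133],
    [-0.0195,0.0596,0.0133],
    [0.0195,-0.0596,0.0133],
    [0.0195,-0.0596,0.0133],
    [0.0195,-0.0596,0.0133],
    [-0.0195,0.0596,0.0133],
    [-0.0195,0.0596,0.0133],
    [-0.0195,0.0596,0.0133],
    [0.0195,-0.0596,0.0133],
    [0.0195,-0.0596,0.0133],
    [0.0195,-0.0596,0.0133]
  ],
  "grip": [1,1,1,1,1,1,1,1,1,1,1,1]
}}

```text
time_s: 16.05
ee_pos: [0.4661, -0.1082, 0.1402]
eef_rot: [-1.391, -0.002, 0.318]
force: [-0.1, 0.1, -7.2]
grip_width: 0.0258
```

{"name": "play_rows", "arguments": {
  "twist": [
    [-0.0703,-0.023,0],
    [-0.0703,-0.023,0],
    [-0.0703,-0.023,0],
    [0.0703,0.023,0],
    [0.0703,0.023,0],
    [0.0703,0.023,0],
    [-0.0703,-0.023,0],
    [-0.0703,-0.023,0],
    [-0.0703,-0.023,0],
    [0.0703,0.023,0],
    [0.0703,0.023,0],
    [0.0703,0.023,0]
  ],
  "travel": [
    [-0.0195,0.0596,0.0133],
    [-0.0195,0.0596,0.0133],
    [-0.0195,0.0596,0.0133],
    [0.0195,-0.0596,0.0133],
    [0.0195,-0.0596,0.0133],
    [0.0195,-0.0596,0.0133],
    [-0.0195,0.0596,0.0133],
    [-0.0195,0.0596,0.0133],
    [-0.0195,0.0596,0.0133],
    [0.0195,-0.0596,0.0133],
    [0.0195,-0.0596,0.0133],
    [0.0195,-0.0596,0.0133]
  ],
  "grip": [1,1,1,1,1,1,1,1,1,1,1,1]
}}

```text
time_s: 17.25
ee_pos: [0.4663, -0.1085, 0.1483]
eef_rot: [-1.392, -0.002, 0.318]
force: [-0.1, 0.6, 0.3]
grip_width: 0.0256
```

```bash
python3 - <<'E'
from h import *
c=ctrl.camera("wrist");save(c,"w7");o=ctrl.get_obs(); print(o["ee_pos"],o["eef_rot"],o["force"],o["moment"],o["grip_width"])
E
```

```text
[ 0.46642214 -0.11006293  0.14782926] [-1.38465213 -0.00153869  0.31583338] [-0.08766739 -0.96486176 -1.77940498] [-0.06127143 -0.0074434   0.03079699] 0.025547248386469074
```

View pics/w7.png

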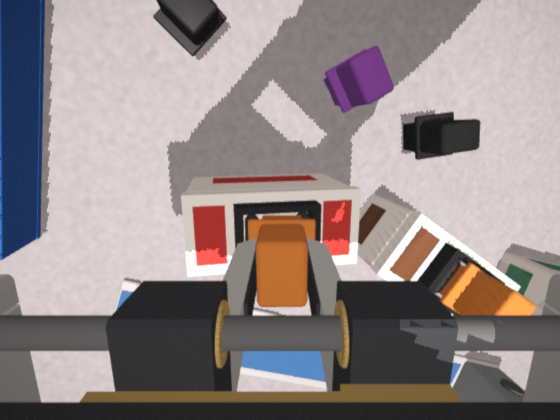

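{"name": "play_rows", "arguments": {
  "twist": [
    [-0.0528,-0.0173,0],
    [-0.0528,-0.0173,0],
    [0,0,0],
    [0,0,0],
    [0,0,0],
    [0,0,-0.053],
    [0,0,-0.053],
    [0,0,-0.053],
    [0,0,-0.053],
    [0,0,-0.053],
    [0,0,-0.053],
    [0,0,0]
  ],
  "travel": [
    [-0.0146,0.0447,0.1],
    [-0.0146,0.0447,0.1],
    [0,0,0.8],
    [0,0,0.8],
    [0,0,0.7],
    [-0.01,-0.885,0],
    [-0.01,-0.885,0],
    [-0.01,-0.885,0],
    [-0.01,-0.885,0],
    [-0.01,-0.885,0],
    [-0.01,-0.885,0],
    [0,0,0]
  ],
  "grip": [1,1,1,1,1,1,1,1,1,1,1,1]
}}

```text
time_s: 18.5
ee_pos: [0.4604, -0.3739, 0.2711]
eef_rot: [-1.571, 0.002, -0.19]
force: [-0.0, 0.5, -1.6]
grip_width: 0.0253
```

```bash
python3 box.py 3
```

```text
0.67 4826.0 (array([ 0.46096849, -0.37081348,  0.13620674]), np.float64(0.037148892879486084))
[ 0.46141217 -0.36957806  0.27226782] [-1.57062049e+00  5.41802561e-04 -1.82605358e-01] [ 0.5908841   0.12057694 -1.30467371] 0.026035062424154917 [-7.37222775e-01  3.58069089e-01  1.30869720e+00 -1.36461421e-04
  1.47537956e+00 -2.12540066e+00]
```

View pics/wb3.png

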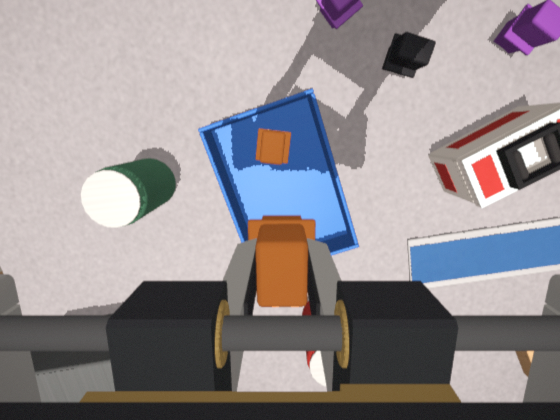

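View pics/sb3.png

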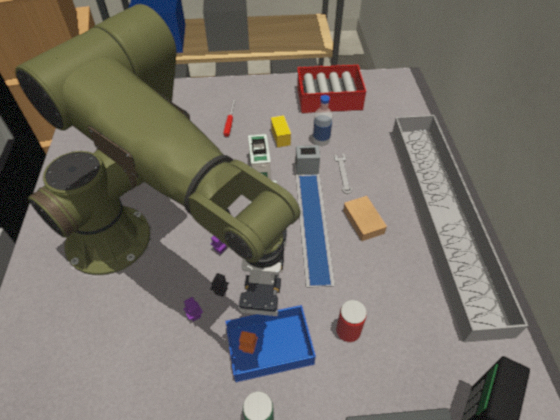

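Box unmoved, the first bung stands in it at (248,342) in the side view. Lower and release the second.

{"name": "play_rows", "arguments": {
  "twist": [
    [0,0,0],
    [0,0,0],
    [0,0,0],
    [0,0,0],
    [0,0,0],
    [0,0,0],
    [0,0,0],
    [0,0,0],
    [0,0,0],
    [0,0,0],
    [0,0,0],
    [0,0,0]
  ],
  "travel": [
    [0,0,-0.8],
    [0,0,-0.8],
    [0,0,-0.8],
    [0,0,-0.8],
    [0,0,-0.6],
    [0,0,-0.4],
    [0,0,0],
    [0,0,0],
    [0,0,0],
    [0,0,0],
    [0,0,0],
    [0,0,0]
  ],
  "grip": [1,1,1,1,1,1,1,0,0,0,0,0]
}}

```text
time_s: 19.85
ee_pos: [0.4615, -0.3702, 0.0631]
eef_rot: [-1.571, -0.001, -0.183]
force: [0.7, -0.4, -0.2]
grip_width: 0.0471
```

{"name": "play_rows", "arguments": {
  "twist": [
    [0,0,0],
    [0,0,0],
    [0,0,0],
    [0,0,0],
    [0,0,0],
    [0,0,0],
    [0,0,0]
  ],
  "travel": [
    [0,0,0.2],
    [0,0,0.5],
    [0,0,0.8],
    [0,0,0.8],
    [0,0,0.8],
    [0,0,0.8],
    [0,0,0]
  ],
  "grip": [0,0,0,0,-0.5,-0.5,-0.5]
}}

```text
time_s: 20.55
ee_pos: [0.4624, -0.371, 0.2644]
eef_rot: [-1.576, -0.008, -0.183]
force: [-0.2, 0.6, 0.2]
grip_width: 0.0676
```

```bash
python3 box.py 4
```

```text
0.81 4324.0 (array([ 0.46096026, -0.37077348,  0.13686826]), np.float64(0.02378404140472412))
[ 0.4611688  -0.36991528  0.25735474] [-1.57050018e+00  4.44153978e-04 -1.83199337e-01] [0.72780616 0.38837284 0.63537485] 0.07028901522442582 [-7.37991476e-01  3.65272449e-01  1.33292022e+00  1.79056599e-05
  1.44393352e+00 -2.12559067e+00]
```

View pics/wb4.png

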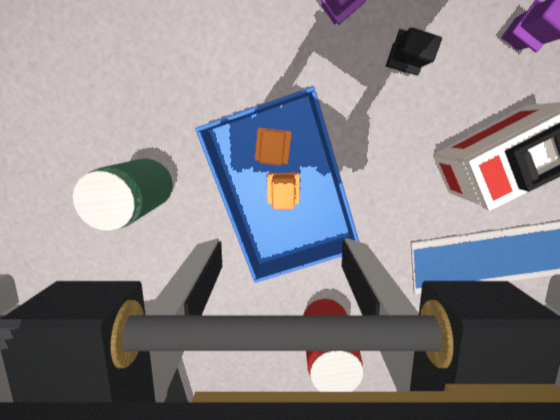

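{"name": "play_rows", "arguments": {
  "twist": [
    [0,0,-0.006],
    [0,0,-0.006],
    [0,0,-0.006],
    [0,0,-0.006],
    [0,0,-0.006],
    [0,0,-0.006],
    [0,0,-0.006],
    [0,0,-0.006],
    [0,0,-0.006],
    [0,0,-0.007],
    [0,0,0],
    [0,0,0]
  ],
  "travel": [
    [0.0186,0.87,0],
    [0.0186,0.87,0],
    [0.0186,0.87,0],
    [0.0186,0.87,0],
    [0.0186,0.87,0],
    [0.0186,0.87,0],
    [0.0186,0.87,0],
    [0.0186,0.87,0],
    [0.0186,0.87,0],
    [0.0186,0.87,0],
    [0,0,-0.7],
    [0,0,-0.5]
  ],
  "grip": [-0.5,-0.5,-0.5,-0.5,-0.5,-0.5,-0.5,-0.5,-0.5,-0.5,-0.5,-0.5]
}}

```text
time_s: 21.9
ee_pos: [0.4697, 0.0661, 0.1952]
eef_rot: [-1.572, 0.002, -0.276]
force: [-0.7, -0.0, -0.6]
grip_width: 0.0705
```

```bash
python3 - <<'E'
from h import *
c=ctrl.camera("wrist");im=c["img"][:,:,::-1].copy()
for P,col in zip(canparts(.4704,.065,-1.849),((255,0,255),(255,255,0),(0,255,0),(0,255,255))):
    q=proj(c,P)
    for a in range(8):
        for b in(1,2,4):
            if a^b>a: cv2.line(im,tuple(map(int,q[a])),tuple(map(int,q[a^b])),col,1)
cv2.imwrite("pics/w8.png",im); o=ctrl.get_obs(); print(o["ee_pos"],o["eef_rot"],o["qpos"])
E
```

```text
[0.46826879 0.06541656 0.19146654] [-1.57350134  0.00752455 -0.27758392] [ 6.13419520e-02  1.52877346e-01  1.75440740e+00 -5.22319278e-05
  1.24230374e+00 -1.23186358e+00]
```

View pics/w8.png

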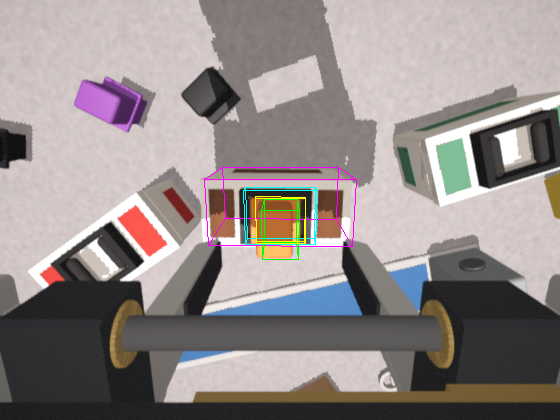

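```bash
python3 - <<'E'
import cv2
from h import *
c=ctrl.camera("wrist");save(c,"w8c",(190,150,370,270),4)
E
```

```text
(no output)
```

View pics/w8c.png

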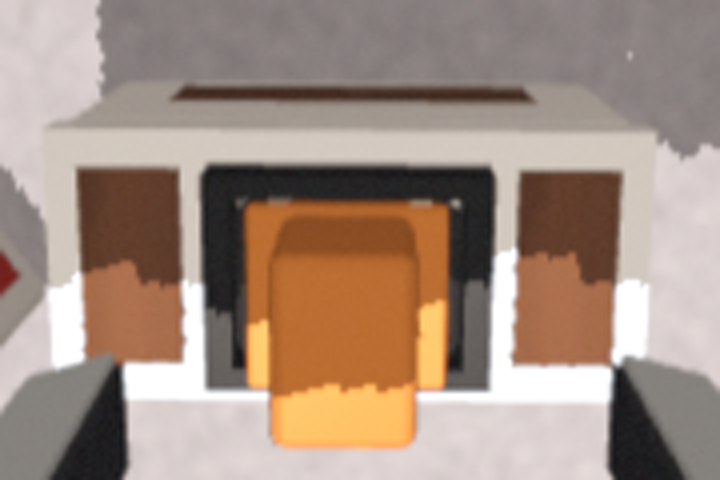

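{"name": "play_rows", "arguments": {
  "twist": [
    [0,0,0],
    [0,0,0],
    [0,0,0],
    [0,0,0],
    [0,0,0],
    [0,0,0],
    [0,0,0],
    [0,0,0],
    [0,0,0],
    [0,0,0],
    [0,0,0],
    [0,0,0]
  ],
  "travel": [
    [-0.016,-0.058,-0.6],
    [0,0,-0.5],
    [0,0,-0.314],
    [0,0,0],
    [0,0,0],
    [0,0,0],
    [0,0,0],
    [0,0,0],
    [0,0,0],
    [0,0,0],
    [0,0,0],
    [0,0,0]
  ],
  "grip": [-0.5,-0.5,-0.5,-0.5,1,1,1,1,1,1,1,1],
  "force": 55
}}

```text
time_s: 23.2
ee_pos: [0.4699, 0.0617, 0.1271]
eef_rot: [-1.571, -0.0, -0.279]
force: [-0.8, -4.2, 2.9]
grip_width: 0.0257
```

{"name": "play_rows", "arguments": {
  "twist": [
    [0.0535,-0.0153,0],
    [0.0535,-0.0153,0],
    [-0.0712,0.0203,0],
    [-0.0712,0.0203,0],
    [-0.0712,0.0203,0],
    [0.0712,-0.0203,0],
    [0.0712,-0.0203,0],
    [0.0712,-0.0203,0]
  ],
  "travel": [
    [-0.0129,-0.0452,0.01],
    [-0.0129,-0.0452,0.01],
    [0.0172,0.0603,0.0133],
    [0.0172,0.0603,0.0133],
    [0.0172,0.0603,0.0133],
    [-0.0172,-0.0603,0.0133],
    [-0.0172,-0.0603,0.0133],
    [-0.0172,-0.0603,0.0133]
  ],
  "grip": [1,1,1,1,1,1,1,1]
}}

```text
time_s: 24.0
ee_pos: [0.469, 0.0586, 0.1324]
eef_rot: [-1.39, -0.002, -0.278]
force: [-0.9, 2.9, -5.2]
grip_width: 0.026
```

```bash
python3 - <<'E'
from h import *
c=ctrl.camera("wrist");save(c,"w9");o=ctrl.get_obs(); print(o["ee_pos"],o["eef_rot"],o["force"],o["moment"],o["grip_width"])
E
```

```text
[0.46869301 0.05756726 0.13232432] [-1.38284771e+00 -1.10282839e-03 -2.79780773e-01] [ 3.10274862 10.38100432 11.43915925] [ 2.60040437 -0.77030945  0.00811194] 0.025549824789350868
```

View pics/w9.png

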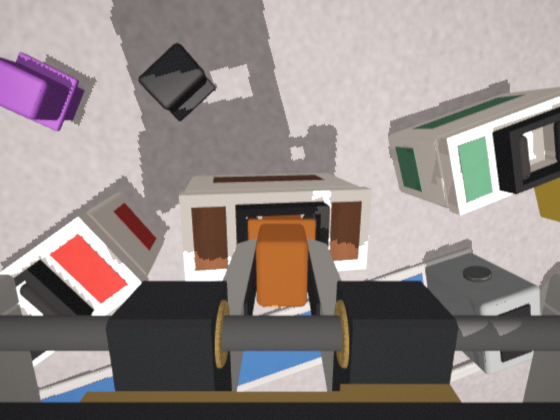

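{"name": "play_rows", "arguments": {
  "twist": [
    [-0.0712,0.0203,0],
    [-0.0712,0.0203,0],
    [-0.0712,0.0203,0],
    [0.0712,-0.0203,0],
    [0.0712,-0.0203,0],
    [0.0712,-0.0203,0],
    [-0.0712,0.0203,0],
    [-0.0712,0.0203,0],
    [-0.0712,0.0203,0],
    [0.0712,-0.0203,0],
    [0.0712,-0.0203,0],
    [0.0712,-0.0203,0]
  ],
  "travel": [
    [0.0172,0.0603,0.0133],
    [0.0172,0.0603,0.0133],
    [0.0172,0.0603,0.0133],
    [-0.0172,-0.0603,0.0133],
    [-0.0172,-0.0603,0.0133],
    [-0.0172,-0.0603,0.0133],
    [0.0172,0.0603,0.0133],
    [0.0172,0.0603,0.0133],
    [0.0172,0.0603,0.0133],
    [-0.0172,-0.0603,0.0133],
    [-0.0172,-0.0603,0.0133],
    [-0.0172,-0.0603,0.0133]
  ],
  "grip": [1,1,1,1,1,1,1,1,1,1,1,1]
}}

```text
time_s: 25.25
ee_pos: [0.4685, 0.0577, 0.1397]
eef_rot: [-1.395, -0.0, -0.278]
force: [-1.1, -0.6, -8.8]
grip_width: 0.0256
```

{"name": "play_rows", "arguments": {
  "twist": [
    [-0.0712,0.0203,0],
    [-0.0712,0.0203,0],
    [-0.0712,0.0203,0],
    [0.0712,-0.0203,0],
    [0.0712,-0.0203,0],
    [0.0712,-0.0203,0],
    [-0.0712,0.0203,0],
    [-0.0712,0.0203,0],
    [-0.0712,0.0203,0],
    [0.0712,-0.0203,0],
    [0.0712,-0.0203,0],
    [0.0712,-0.0203,0]
  ],
  "travel": [
    [0.0172,0.0603,0.0133],
    [0.0172,0.0603,0.0133],
    [0.0172,0.0603,0.0133],
    [-0.0172,-0.0603,0.0133],
    [-0.0172,-0.0603,0.0133],
    [-0.0172,-0.0603,0.0133],
    [0.0172,0.0603,0.0133],
    [0.0172,0.0603,0.0133],
    [0.0172,0.0603,0.0133],
    [-0.0172,-0.0603,0.0133],
    [-0.0172,-0.0603,0.0133],
    [-0.0172,-0.0603,0.0133]
  ],
  "grip": [1,1,1,1,1,1,1,1,1,1,1,1]
}}

```text
time_s: 26.45
ee_pos: [0.4687, 0.058, 0.148]
eef_rot: [-1.394, -0.001, -0.278]
force: [1.2, 1.3, -1.2]
grip_width: 0.026
```

```bash
python3 - <<'E'
from h import *
c=ctrl.camera("wrist");save(c,"w10");o=ctrl.get_obs(); print(o["ee_pos"],o["eef_rot"],o["force"],o["moment"],o["grip_width"])
E
```

```text
[0.4683849  0.05675964 0.14779932] [-1.38696358e+00 -4.49467540e-04 -2.79795061e-01] [-0.00418888 -0.72137433 -0.97702584] [-0.05986913 -0.00454468  0.02554713] 0.025851467511436015
```

View pics/w10.png

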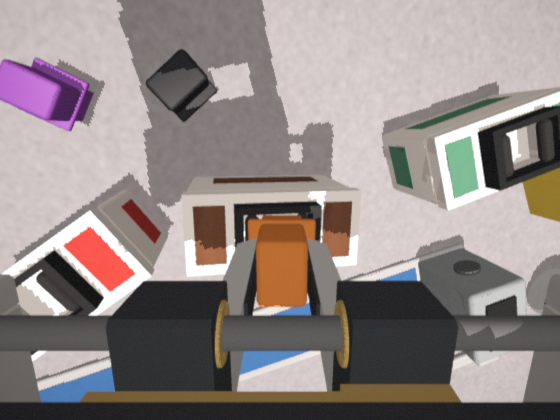

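{"name": "play_rows", "arguments": {
  "twist": [
    [-0.0535,0.0153,0],
    [-0.0535,0.0153,0],
    [0,0,0],
    [0,0,0],
    [0,0,0],
    [0,0,0],
    [0,0,0],
    [0,0,0],
    [0,0,0],
    [0,0,0],
    [0,0,0],
    [0,0,0]
  ],
  "travel": [
    [0.0129,0.0452,0.1],
    [0.0129,0.0452,0.1],
    [0,0,0.8],
    [0,0,0.8],
    [0,0,0.7],
    [0.088,-0.852,0],
    [0.088,-0.852,0],
    [0.088,-0.852,0],
    [0.088,-0.852,0],
    [0.088,-0.852,0],
    [0.088,-0.852,0],
    [0.088,-0.852,0]
  ],
  "grip": [1,1,1,1,1,1,1,1,1,1,1,1]
}}

```text
time_s: 27.7
ee_pos: [0.5007, -0.238, 0.2728]
eef_rot: [-1.574, 0.001, -0.281]
force: [0.6, 1.2, -0.3]
grip_width: 0.0253
```

{"name": "play_rows", "arguments": {
  "twist": [
    [0,0,0],
    [0,0,0],
    [0,0,0],
    [0,0,0]
  ],
  "travel": [
    [0.088,-0.852,0],
    [0.088,-0.852,0],
    [0.088,-0.852,0],
    [0,0,0]
  ],
  "grip": [1,1,1,1]
}}

```text
time_s: 28.1
ee_pos: [0.5133, -0.3679, 0.271]
eef_rot: [-1.573, 0.004, -0.284]
force: [-0.1, 0.9, -1.6]
grip_width: 0.0255
```

```bash
python3 box.py 5
```

```text
0.93 4326.0 (array([ 0.4606517 , -0.3703874 ,  0.13860457]), np.float64(0.026753127574920654))
[ 0.51406419 -0.36340806  0.27248557] [-1.57193865  0.00164463 -0.2797675 ] [ 0.01944337  0.31409302 -0.72766969] 0.025437437308531617 [-6.72828500e-01  4.50232004e-01  1.18134435e+00 -1.68814358e-03
  1.51109806e+00 -1.96375663e+00]
```

View pics/wb5.png

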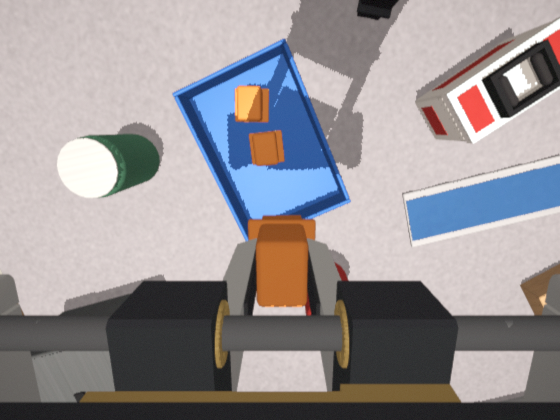

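{"name": "play_rows", "arguments": {
  "twist": [
    [0,0,0],
    [0,0,0],
    [0,0,0],
    [0,0,0],
    [0,0,0],
    [0,0,0],
    [0,0,0],
    [0,0,0],
    [0,0,0],
    [0,0,0],
    [0,0,0],
    [0,0,0]
  ],
  "travel": [
    [0,0,-0.8],
    [0,0,-0.8],
    [0,0,-0.8],
    [0,0,-0.8],
    [0,0,-0.6],
    [0,0,-0.4],
    [0,0,0],
    [0,0,0],
    [0,0,0],
    [0,0,0],
    [0,0,0],
    [0,0,0]
  ],
  "grip": [1,1,1,1,1,1,1,0,0,0,0,0]
}}

```text
time_s: 29.45
ee_pos: [0.514, -0.3641, 0.0634]
eef_rot: [-1.571, -0.001, -0.279]
force: [0.2, 0.5, -0.6]
grip_width: 0.0471
```

{"name": "play_rows", "arguments": {
  "twist": [
    [0,0,0],
    [0,0,0],
    [0,0,0],
    [0,0,0],
    [0,0,0],
    [0,0,0],
    [0,0,0]
  ],
  "travel": [
    [0,0,0.2],
    [0,0,0.5],
    [0,0,0.8],
    [0,0,0.8],
    [0,0,0.8],
    [0,0,0.8],
    [0,0,0]
  ],
  "grip": [0,0,0,0,-1,-1,-1]
}}

```text
time_s: 30.15
ee_pos: [0.5149, -0.3648, 0.265]
eef_rot: [-1.575, -0.009, -0.279]
force: [0.4, 0.1, 0.1]
grip_width: 0.0675
```

```bash
python3 - <<'E'
from h import *
W=ctrl.camera("wrist");save(W,"wb6")
T=ctrl.camera("top");save(T,"t6",(130,130,330,280),4)
for n,g in(("can1_mid",(290,230)),("can2_mid",(182,227)),("can3_mid",(241,226))):
    r=[d for d in ctrl.trace(n,T) if np.hypot(*(np.array(d["point"])-g))<9]
    if not r: print(n,"none"); continue
    m=r[0]["pixels"].astype(np.float32); m=cv2.morphologyEx(m,cv2.MORPH_CLOSE,np.ones((7,7)))
    a=ray(T,r[0]["point"],.07); yaw={"can1_mid":-1.255,"can2_mid":-1.525,"can3_mid":-1.849}[n]
    print(n,r[0]["confidence"],m.sum(),fit([(T,m)],lambda x,y,w:canparts(x,y,w,bung=False),[a[0],a[1],yaw]))
S=ctrl.camera("side");save(S,"s6",(190,100,390,250),4)
for n,g in(("can1_mid",(266,252)),("can2_mid",(260,160)),("can3_mid",(262,200))):
    r=[d for d in ctrl.trace(n,S) if np.hypot(*(np.array(d["point"])-g))<14]
    if not r: print(n,"none"); continue
    m=r[0]["pixels"].astype(np.float32); m=cv2.morphologyEx(m,cv2.MORPH_CLOSE,np.ones((7,7)))
    a=ray(S,r[0]["point"],.07); yaw={"can1_mid":-1.255,"can2_mid":-1.525,"can3_mid":-1.849}[n]
    print(n,r[0]["confidence"],m.sum(),fit([(S,m)],lambda x,y,w:canparts(x,y,w,bung=False),[a[0],a[1],yaw]))
o=ctrl.get_obs(); print(o["ee_pos"],o["eef_rot"],o["force"],o["grip_width"],o["qpos"])
E
```

```text
can1_mid 0.9 850.0 (array([ 0.46804575, -0.09965538, -1.24514438]), np.float64(0.04190802574157715))
can2_mid 0.85 858.0 (array([ 0.46898713,  0.26944901, -1.56473517]), np.float64(0.08941304683685303))
can3_mid 0.61 849.0 (array([ 0.47481577,  0.06573176, -1.86481697]), np.float64(0.04651165008544922))
can1_mid 0.55 471.0 (array([ 0.45519337, -0.11394453, -1.47540215]), np.float64(0.6356539726257324))
can2_mid 0.55 506.0 (array([ 0.46703316,  0.30602916, -1.49458129]), np.float64(0.43593549728393555))
can3_mid 0.59 232.0 (array([ 0.48449588,  0.11778479, -1.62185437]), np.float64(0.7655119895935059))
[ 0.51379544 -0.36393115  0.25718229] [-1.57031286e+00  1.08790035e-03 -2.78991466e-01] [ 0.5518429  -0.27228739  0.20720599] 0.09386121306529004 [-6.74461122e-01  4.56719506e-01  1.20667689e+00  2.71605649e-05
  1.47938644e+00 -1.96626822e+00]
```

View pics/wb6.png

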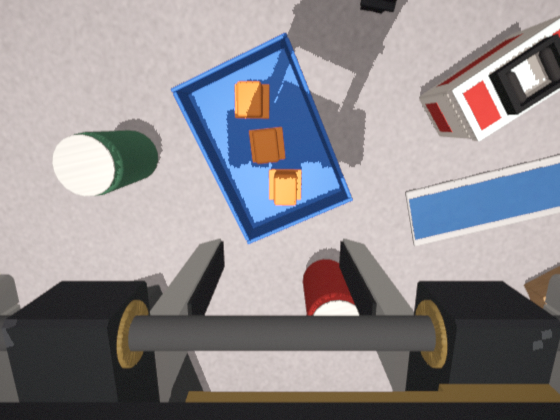

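View pics/t6.png

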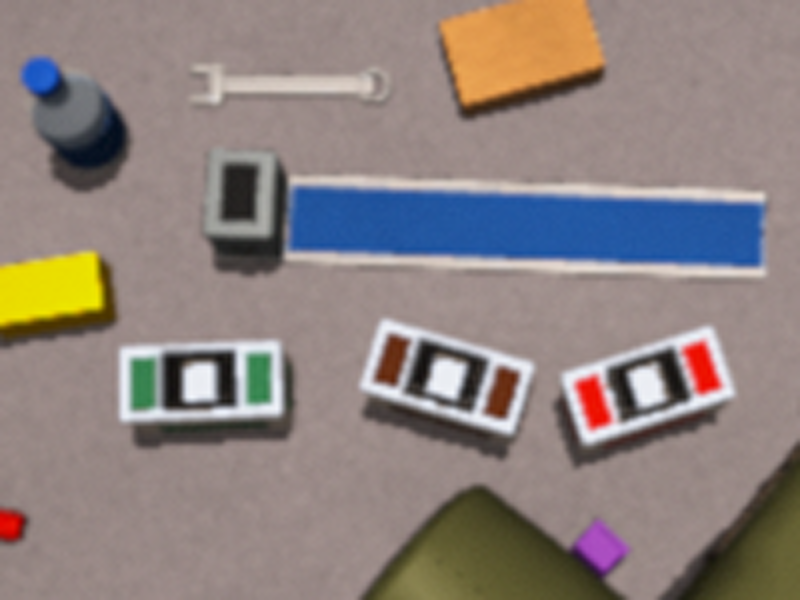

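{"name": "play_rows", "arguments": {
  "twist": [
    [0,0,-0.0567],
    [0,0,-0.0567],
    [0,0,-0.0567],
    [0,0,-0.0567],
    [0,0,-0.0567],
    [0,0,-0.0567],
    [0,0,-0.0567],
    [0,0,-0.0567],
    [0,0,-0.0567],
    [0,0,-0.0567],
    [0,0,-0.0567],
    [0,0,-0.0567]
  ],
  "travel": [
    [-0.073,0.894,0],
    [-0.073,0.894,0],
    [-0.073,0.894,0],
    [-0.073,0.894,0],
    [-0.073,0.894,0],
    [-0.073,0.894,0],
    [-0.073,0.894,0],
    [-0.073,0.894,0],
    [-0.073,0.894,0],
    [-0.073,0.894,0],
    [-0.073,0.894,0],
    [-0.073,0.894,0]
  ],
  "grip": [-1,-1,-1,-1,-1,-1,-1,-1,-1,-1,-1,-1]
}}

```text
time_s: 31.8
ee_pos: [0.4695, 0.1742, 0.2579]
eef_rot: [-1.571, -0.0, -1.351]
force: [-0.1, 0.1, 0.1]
grip_width: 0.0942
```

{"name": "play_rows", "arguments": {
  "twist": [
    [0,0,-0.0567],
    [0,0,-0.056],
    [0,0,0],
    [0,0,0]
  ],
  "travel": [
    [-0.073,0.894,0],
    [-0.073,0.894,0],
    [0,0,-0.5],
    [0,0,0]
  ],
  "grip": [-1,-1,-1,-1]
}}

```text
time_s: 32.2
ee_pos: [0.4615, 0.2622, 0.23]
eef_rot: [-1.575, -0.002, -1.523]
force: [0.5, -0.4, -1.2]
grip_width: 0.0943
```

```bash
cat > ov.py <<'E'
from h import *
import sys
n=sys.argv[1]; C=list(map(float,sys.argv[2:5]))
c=ctrl.camera("wrist");im=c["img"][:,:,::-1].copy()
for P,col in zip(canparts(*C,bung=False),((255,0,255),(255,255,0))):
    q=proj(c,P)
    for a in range(8):
        for b in(1,2,4):
            if a^b>a: cv2.line(im,tuple(map(int,q[a])),tuple(map(int,q[a^b])),col,1)
cv2.imwrite(f"pics/{n}.png",im); o=ctrl.get_obs(); print(o["ee_pos"],o["eef_rot"],o["qpos"])
E
python3 ov.py w11 .4629 .2623 -1.525
```

```text
[0.46217575 0.26163736 0.23179919] [-1.57361576e+00 -1.31155783e-03 -1.52368864e+00] [ 4.46206316e-01  2.45456271e-01  1.54693093e+00 -1.15632516e-04
  1.35231296e+00  3.99125717e-01]
```

View pics/w11.png

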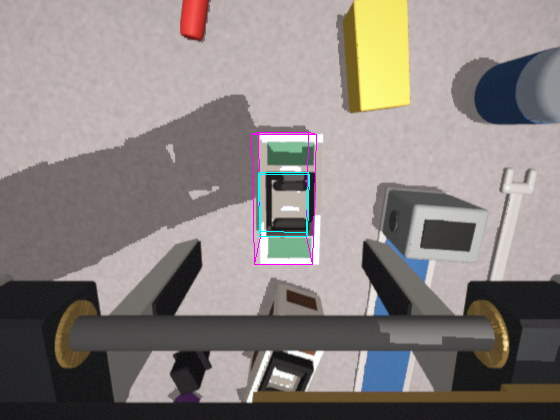

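{"name": "play_rows", "arguments": {
  "twist": [
    [0,0,0],
    [0,0,0],
    [0,0,0],
    [0,0,0],
    [0,0,0],
    [0,0,0],
    [0,0,0],
    [0,0,0],
    [0,0,0],
    [0,0,0],
    [0,0,0],
    [0,0,0]
  ],
  "travel": [
    [0.08,0,-0.7],
    [0,0,-0.7],
    [0,0,-0.7],
    [0,0,-0.7],
    [0,0,-0.5],
    [0,0,-0.36],
    [0,0,0],
    [0,0,0],
    [0,0,0],
    [0,0,0],
    [0,0,0],
    [0,0,0]
  ],
  "grip": [-1,-1,-1,-1,-1,-1,-1,1,1,1,1,1],
  "force": 45
}}

```text
time_s: 33.45
ee_pos: [0.4675, 0.262, 0.0507]
eef_rot: [-1.569, 0.001, -1.525]
force: [3.1, -0.5, 5.9]
grip_width: 0.0596
```

{"name": "play_rows", "arguments": {
  "twist": [
    [0,0,0],
    [0,0,0],
    [0,0,0]
  ],
  "travel": [
    [0,0,0],
    [0,0,0],
    [0,0,0]
  ],
  "grip": [1,1,1]
}}

```text
time_s: 33.75
ee_pos: [0.4675, 0.262, 0.0507]
eef_rot: [-1.569, 0.001, -1.525]
force: [4.5, 0.1, 5.7]
grip_width: 0.0594
```

```bash
python3 ov.py w12 .467 .2623 -1.525; python3 -c "
from h import *
o=ctrl.get_obs();print(o['force'],o['moment'],o['grip_width'])"
```

```text
[0.46754312 0.26199129 0.05067134] [-1.56889156e+00  5.75811706e-04 -1.52474323e+00] [ 4.42516912e-01  4.61696399e-01  1.71270363e+00 -2.48604844e-04
  9.65213271e-01  3.96605676e-01]
[ 3.42340748 -0.80705138  5.45093745] [-0.15866007 -0.42185082 -0.01921793] 0.05989536028085389
```

View pics/w12.png

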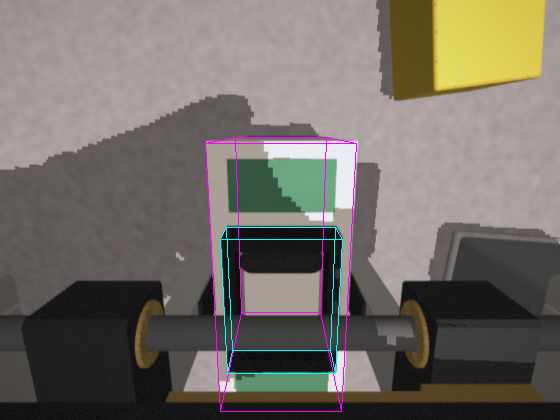

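{"name": "play_rows", "arguments": {
  "twist": [
    [0,0,0],
    [0,0,0],
    [0,0,0],
    [0,0,0],
    [0,0,-0.0097],
    [0,0,-0.0097],
    [0,0,-0.0097],
    [0,0,-0.0097],
    [0,0,-0.0097],
    [0,0,0]
  ],
  "travel": [
    [0,0,0.4],
    [0,0,0.7],
    [0,0,0.7],
    [0,0,0.6],
    [0.628,-0.5,0],
    [0.628,-0.5,0],
    [0.628,-0.5,0],
    [0.628,-0.5,0],
    [0.628,-0.5,0],
    [0,0,0]
  ],
  "grip": [1,1,1,1,1,1,1,1,1,1]
}}

```text
time_s: 34.8
ee_pos: [0.6254, 0.1332, 0.1674]
eef_rot: [-1.574, -0.001, -1.605]
force: [-0.1, 1.1, -9.1]
grip_width: 0.0598
```

```bash
python3 - <<'E'
from h import *
o=ctrl.get_obs();print(o["ee_pos"],o["eef_rot"],o['force'],o['moment'],o['grip_width'])
save(ctrl.camera("top"),"t7",(130,110,330,260),4);save(ctrl.camera("side"),"s7",(200,80,400,230),4);save(ctrl.camera("wrist"),"w13")
E
```

```text
[0.62540681 0.13321421 0.16735708] [-1.57406899e+00 -1.47020639e-03 -1.60513024e+00] [-0.08684398  1.14918474 -9.06657229] [-0.01745241  0.06136308  0.00376697] 0.059845871525894545
```

View pics/s7.png

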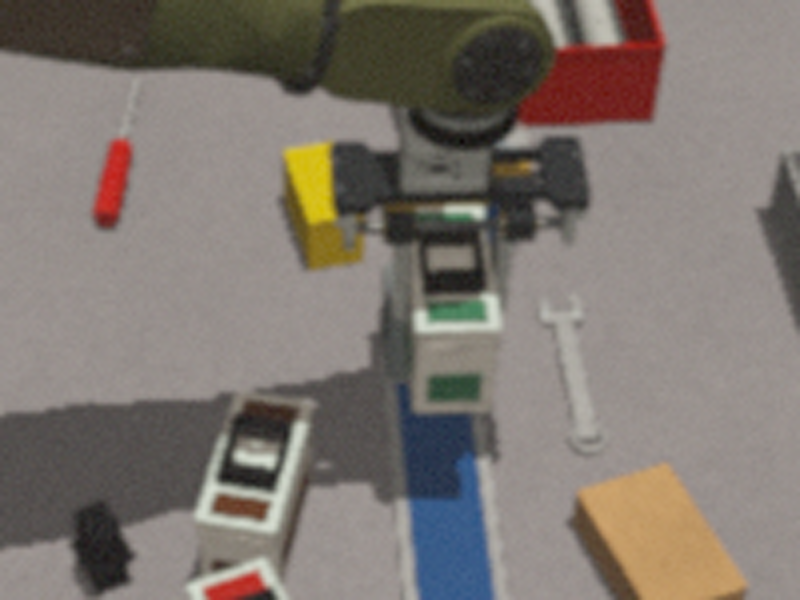

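View pics/w13.png

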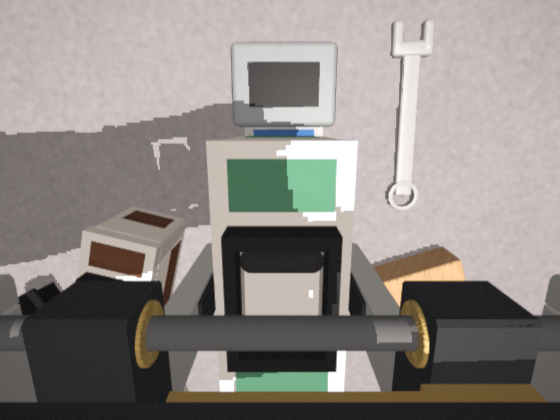

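{"name": "play_rows", "arguments": {
  "twist": [
    [0,0,0],
    [0,0,0],
    [0,0,0],
    [0,0,0],
    [0,0,0],
    [0,0,0],
    [0,0,0]
  ],
  "travel": [
    [0,0,-0.6],
    [0,0,-0.6],
    [0,0,-0.5],
    [0,0,-0.3],
    [0,0,-0.15],
    [0,0,-0.07],
    [0,0,0]
  ],
  "grip": [1,1,1,1,1,1,1]
}}

```text
time_s: 35.65
ee_pos: [0.624, 0.137, 0.0595]
eef_rot: [-1.57, 0.0, -1.601]
force: [0.1, 0.1, -8.3]
grip_width: 0.0593
```

```bash
python3 - <<'E'
from h import *
o=ctrl.get_obs();print(o["ee_pos"],o["eef_rot"],o['force'],o['moment'],o['grip_width'])
save(ctrl.camera("side"),"s8",(230,100,380,220),5);save(ctrl.camera("wrist"),"w14")
E
```

```text
[0.62401611 0.13703539 0.05949829] [-1.57007493e+00  1.40231025e-04 -1.60063794e+00] [ 0.10102955  0.08136664 -8.27652326] [-0.05953828  0.01774062 -0.05726425] 0.05934596612154692
```

View pics/s8.png

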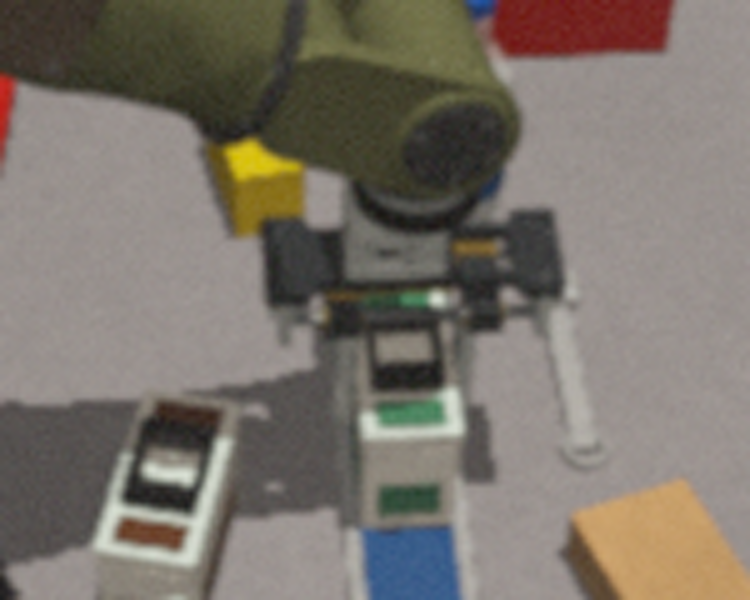

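View pics/w14.png

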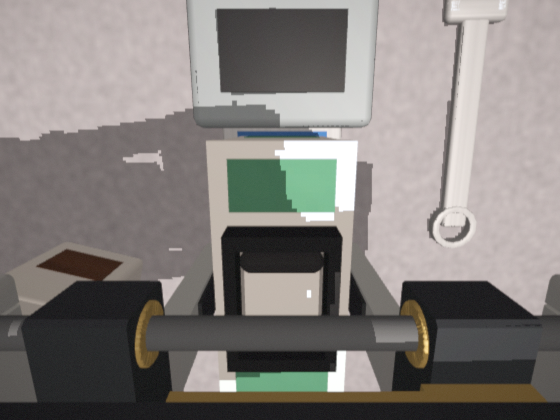

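{"name": "play_rows", "arguments": {
  "twist": [
    [0,0,0],
    [0,0,0],
    [0,0,0],
    [0,0,0],
    [0,0,0]
  ],
  "travel": [
    [0,0,-0.02],
    [0,0,-0.02],
    [0,0.04,-0.01],
    [0,0.04,0],
    [0,0,0]
  ],
  "grip": [1,1,1,1,1]
}}

```text
time_s: 36.25
ee_pos: [0.624, 0.1411, 0.0567]
eef_rot: [-1.57, 0.0, -1.601]
force: [0.6, 0.0, -6.1]
grip_width: 0.0597
```

{"name": "play_rows", "arguments": {
  "twist": [
    [0,0,0],
    [0,0,0],
    [0,0,0]
  ],
  "travel": [
    [0,0.03,0],
    [0,0,0],
    [0,0,0]
  ],
  "grip": [1,1,1]
}}

```text
time_s: 36.55
ee_pos: [0.624, 0.142, 0.0567]
eef_rot: [-1.57, -0.0, -1.601]
force: [-0.1, -4.3, -4.5]
grip_width: 0.06
```

{"name": "play_rows", "arguments": {
  "twist": [
    [0,0,0],
    [0,0,0],
    [0,0,0],
    [0,0,0]
  ],
  "travel": [
    [0,0,-0.015],
    [0,0.02,0],
    [0,0,0],
    [0,0,0]
  ],
  "grip": [1,1,1,1]
}}

```text
time_s: 36.95
ee_pos: [0.6241, 0.142, 0.0567]
eef_rot: [-1.57, -0.001, -1.602]
force: [-3.2, -13.0, 3.8]
grip_width: 0.0597
```

```bash
python3 - <<'E'
from h import *
o=ctrl.get_obs();print(o["ee_pos"],o["eef_rot"],o['force'],o['moment'],o['grip_width'])
save(ctrl.camera("wrist"),"w15")
E
```

```text
[0.6240525  0.14203306 0.05666828] [-1.57041639e+00 -1.35020639e-03 -1.60155986e+00] [ -3.24350748 -12.95935315   3.80335256] [-1.62059008  1.09139024  0.17883575] 0.05967013269183049
```

View pics/w15.png

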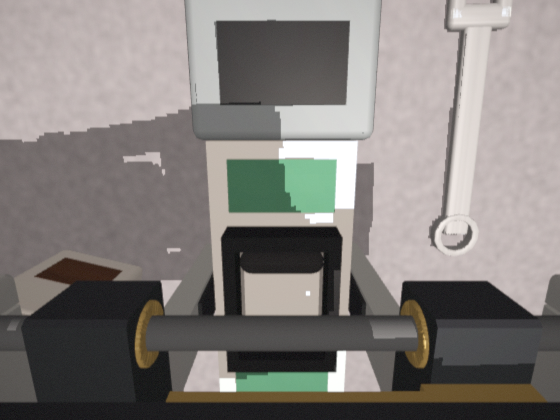

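{"name": "play_rows", "arguments": {
  "twist": [
    [0,0,0],
    [0,0,0],
    [0,0,0],
    [0,0,0],
    [0,0,0],
    [0,0,0],
    [0,0,0],
    [0,0,-0.04],
    [0,0,-0.04],
    [0,0,-0.04],
    [0,0,-0.038],
    [0,0,0]
  ],
  "travel": [
    [0,0,0],
    [0,0,0],
    [0,0,0],
    [0,0,0.4],
    [0,0,0.8],
    [0,0,0.9],
    [0,0,0.8],
    [-0.77,-0.4,0],
    [-0.77,-0.4,0],
    [-0.77,-0.4,0],
    [-0.77,-0.4,0],
    [0,0,0]
  ],
  "grip": [-1,-1,-1,-1,-1,-1,-1,-1,-1,-1,-1,-1]
}}

```text
time_s: 38.2
ee_pos: [0.4667, 0.0622, 0.2009]
eef_rot: [-1.571, -0.0, -1.852]
force: [0.1, -0.7, 0.5]
grip_width: 0.094
```

```bash
python3 ov.py w16 .4698 .0620 -1.849
```

```text
[0.46892453 0.0629143  0.20150417] [-1.56928065e+00  7.30956034e-04 -1.85006200e+00] [5.58287808e-02 1.37936764e-01 1.74713687e+00 2.01847712e-04
 1.25484727e+00 3.35032446e-01]
```

View pics/w16.png

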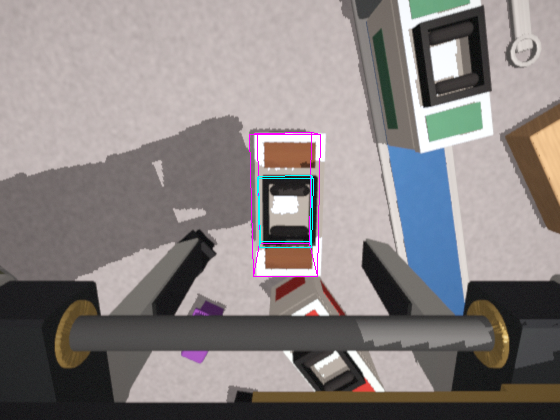

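{"name": "play_rows", "arguments": {
  "twist": [
    [0,0,0],
    [0,0,0],
    [0,0,0],
    [0,0,0],
    [0,0,0],
    [0,0,0],
    [0,0,0],
    [0,0,0],
    [0,0,0],
    [0,0,0],
    [0,0,0],
    [0,0,0]
  ],
  "travel": [
    [0.068,-0.02,-0.6],
    [0,0,-0.7],
    [0,0,-0.7],
    [0,0,-0.6],
    [0,0,-0.4],
    [0,0,0],
    [0,0,0],
    [0,0,0],
    [0,0,0],
    [0,0,0],
    [0,0,0],
    [0,0,0]
  ],
  "grip": [-1,-1,-1,-1,-1,-1,1,1,1,1,1,1],
  "force": 45
}}

```text
time_s: 39.45
ee_pos: [0.4735, 0.0623, 0.0512]
eef_rot: [-1.57, 0.0, -1.849]
force: [-0.6, 0.1, 6.0]
grip_width: 0.0597
```

```bash
python3 ov.py w17 .473 .061 -1.849; python3 -c "
from h import *
o=ctrl.get_obs();print(o['force'],o['moment'],o['grip_width'])"
```

```text
[0.47351818 0.06230446 0.05118735] [-1.56998693e+00  3.74955014e-04 -1.84935036e+00] [5.40680801e-02 3.52423195e-01 1.87480326e+00 1.13836271e-04
 9.13478739e-01 3.32552747e-01]
[-0.36303265 -0.04135671  6.66787788] [ 0.03446336  0.43786516 -0.15528284] 0.06006080942004408
```

View pics/w17.png

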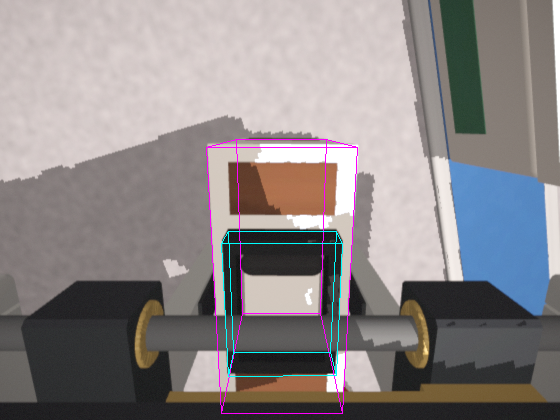

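{"name": "play_rows", "arguments": {
  "twist": [
    [0,0,0],
    [0,0,0],
    [0,0,0],
    [0,0,0],
    [0,0,0.0316],
    [0,0,0.0316],
    [0,0,0.0316],
    [0,0,0.0316],
    [0,0,0.0316],
    [0,0,0],
    [0,0,0]
  ],
  "travel": [
    [0,0,0.5],
    [0,0,0.8],
    [0,0,0.7],
    [0,0,0.6],
    [0.588,-0.23,0],
    [0.588,-0.23,0],
    [0.588,-0.23,0],
    [0.588,-0.23,0],
    [0.588,-0.23,0],
    [0,0,0],
    [0,0,0]
  ],
  "grip": [1,1,1,1,1,1,1,1,1,1,1]
}}

```text
time_s: 40.6
ee_pos: [0.6195, 0.0046, 0.1787]
eef_rot: [-1.575, 0.0, -1.602]
force: [-0.1, 0.2, -9.2]
grip_width: 0.0599
```

```bash
python3 - <<'E'
from h import *
o=ctrl.get_obs();print(o["ee_pos"],o["eef_rot"],o['force'],o['moment'],o['grip_width'])
save(ctrl.camera("side"),"s9",(230,80,380,200),5);save(ctrl.camera("wrist"),"w18")
E
```

```text
[0.61951297 0.00464213 0.178664  ] [-1.57450320e+00  1.77237370e-04 -1.60175586e+00] [-0.06271334  0.17661959 -9.19143861] [-0.05372522  0.06959732 -0.01105767] 0.059913104223415815
```

View pics/w18.png

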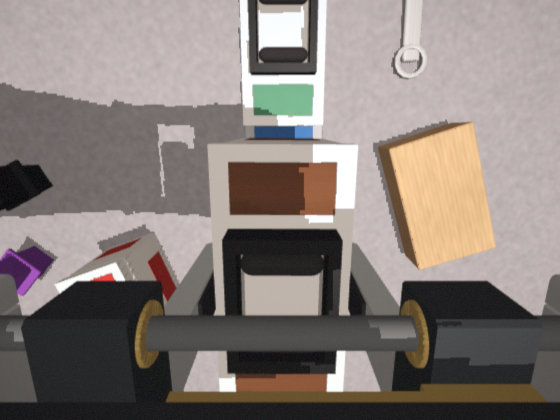

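{"name": "play_rows", "arguments": {
  "twist": [
    [0,0,0],
    [0,0,0],
    [0,0,0],
    [0,0,0],
    [0,0,0],
    [0,0,0],
    [0,0,0],
    [0,0,0]
  ],
  "travel": [
    [0,0,-0.6],
    [0,0,-0.6],
    [0,0,-0.6],
    [0,0,-0.3],
    [0,0,-0.2],
    [0,0,-0.1],
    [0,0,-0.03],
    [0,0,0]
  ],
  "grip": [1,1,1,1,1,1,1,1]
}}

```text
time_s: 41.5
ee_pos: [0.6207, 0.0048, 0.0601]
eef_rot: [-1.569, -0.0, -1.601]
force: [0.9, -0.1, -9.4]
grip_width: 0.0599
```

```bash
python3 - <<'E'
from h import *
o=ctrl.get_obs();print(o["ee_pos"],o["eef_rot"],o['force'],o['moment'],o['grip_width'])
save(ctrl.camera("wrist"),"w19")
E
```

```text
[0.62065625 0.00480499 0.06008168] [-1.56940786e+00 -2.57569849e-05 -1.60094247e+00] [ 0.91444133 -0.11507584 -9.40041339] [-0.02221016  0.07817498  0.06173923] 0.05992238573075135
```

View pics/w19.png

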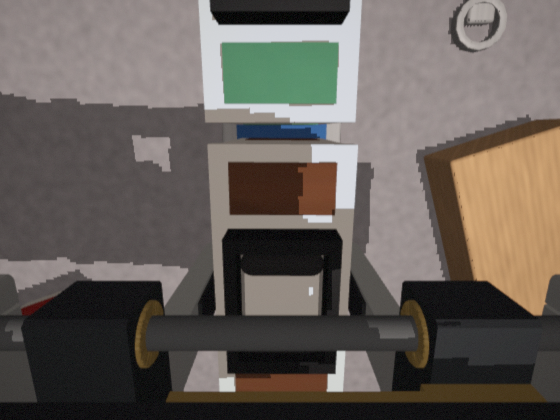

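{"name": "play_rows", "arguments": {
  "twist": [
    [0,0,0],
    [0,0,0],
    [0,0,0],
    [0,0,0],
    [0,0,0],
    [0,0,0]
  ],
  "travel": [
    [0,0,-0.04],
    [0,0,-0.025],
    [0,0.05,0],
    [0,0.05,0],
    [0,0.02,0],
    [0,0,0]
  ],
  "grip": [1,1,1,1,1,1]
}}

```text
time_s: 42.15
ee_pos: [0.6212, 0.0103, 0.0573]
eef_rot: [-1.568, -0.001, -1.601]
force: [0.1, -4.7, 1.5]
grip_width: 0.0599
```

{"name": "play_rows", "arguments": {
  "twist": [
    [0,0,0],
    [0,0,0],
    [0,0,0]
  ],
  "travel": [
    [0,0.03,0],
    [0,0,0],
    [0,0,0]
  ],
  "grip": [1,1,1]
}}

```text
time_s: 42.45
ee_pos: [0.6212, 0.0117, 0.0573]
eef_rot: [-1.568, -0.001, -1.601]
force: [-0.2, -5.4, 1.0]
grip_width: 0.0599
```

{"name": "play_rows", "arguments": {
  "twist": [
    [0,0,0],
    [0,0,0],
    [0,0,0]
  ],
  "travel": [
    [0,0.03,0],
    [0,0,0],
    [0,0,0]
  ],
  "grip": [1,1,1]
}}

```text
time_s: 42.75
ee_pos: [0.6212, 0.0131, 0.0573]
eef_rot: [-1.568, -0.001, -1.601]
force: [0.7, -5.7, 2.3]
grip_width: 0.0596
```

{"name": "play_rows", "arguments": {
  "twist": [
    [0,0,0],
    [0,0,0],
    [0,0,0]
  ],
  "travel": [
    [0,0.02,0],
    [0,0,0],
    [0,0,0]
  ],
  "grip": [1,1,1]
}}

```text
time_s: 43.05
ee_pos: [0.6212, 0.0133, 0.0574]
eef_rot: [-1.568, -0.002, -1.601]
force: [-0.6, -11.0, 2.0]
grip_width: 0.0594
```

```bash
python3 - <<'E'
from h import *
o=ctrl.get_obs();print(o["ee_pos"],o["eef_rot"],o['force'],o['moment'],o['grip_width'])
save(ctrl.camera("wrist"),"w20")
E
```

```text
[0.62124984 0.01333676 0.05737371] [-1.56767044 -0.00178616 -1.60143448] [ -0.63403804 -10.9696655    1.98377586] [-1.61435249  0.15264403  0.17344691] 0.05941261796140083
```

View pics/w20.png

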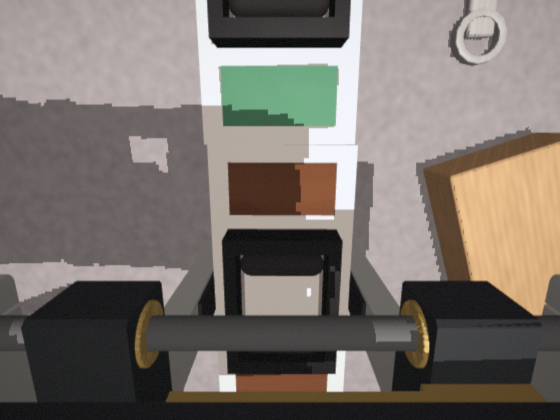

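{"name": "play_rows", "arguments": {
  "twist": [
    [0,0,0],
    [0,0,0],
    [0,0,0],
    [0,0,0],
    [0,0,0],
    [0,0,0],
    [0,0,0],
    [0,0,0.055],
    [0,0,0.055],
    [0,0,0.055],
    [0,0,0.055],
    [0,0,0]
  ],
  "travel": [
    [0,0,0],
    [0,0,0],
    [0,0,0],
    [0,0,0.4],
    [0,0,0.8],
    [0,0,0.9],
    [0,0,0.8],
    [-0.77,-0.59,0],
    [-0.77,-0.59,0],
    [-0.77,-0.59,0],
    [-0.77,-0.59,0],
    [0,0,0]
  ],
  "grip": [-1,-1,-1,-1,-1,-1,-1,-1,-1,-1,-1,-1]
}}

```text
time_s: 44.3
ee_pos: [0.4634, -0.1052, 0.2014]
eef_rot: [-1.571, -0.001, -1.255]
force: [-0.1, -0.2, -0.5]
grip_width: 0.0938
```

```bash
python3 ov.py w21 .4645 -.1043 -1.255
```

```text
[ 0.46522989 -0.10420621  0.20169375] [-1.56952342e+00 -7.55309264e-04 -1.25752547e+00] [-2.97257066e-01  1.46046627e-01  1.73738932e+00  1.16605346e-04
  1.25668073e+00 -6.10564354e-01]
```

View pics/w21.png

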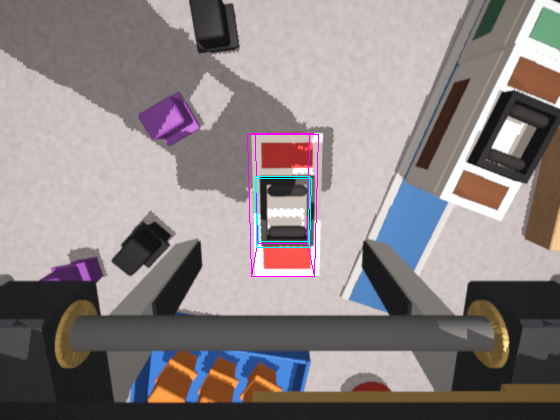

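{"name": "play_rows", "arguments": {
  "twist": [
    [0,0,0],
    [0,0,0],
    [0,0,0],
    [0,0,0],
    [0,0,0],
    [0,0,0],
    [0,0,0],
    [0,0,0],
    [0,0,0],
    [0,0,0],
    [0,0,0],
    [0,0,0]
  ],
  "travel": [
    [0.056,0.02,-0.6],
    [0,0,-0.7],
    [0,0,-0.7],
    [0,0,-0.6],
    [0,0,-0.4],
    [0,0,0],
    [0,0,0],
    [0,0,0],
    [0,0,0],
    [0,0,0],
    [0,0,0],
    [0,0,0]
  ],
  "grip": [-1,-1,-1,-1,-1,-1,1,1,1,1,1,1],
  "force": 45
}}

```text
time_s: 45.55
ee_pos: [0.4687, -0.1024, 0.0514]
eef_rot: [-1.571, -0.0, -1.255]
force: [-6.1, -1.2, 5.8]
grip_width: 0.0601
```

```bash
python3 ov.py w22 .4673 -.1033 -1.255; python3 -c "
from h import *
o=ctrl.get_obs();print(o['force'],o['moment'],o['grip_width'])"
```

```text
[ 0.46873451 -0.10237269  0.05141845] [-1.57131596e+00 -1.58056667e-04 -1.25530110e+00] [-2.91150504e-01  3.56746379e-01  1.86784962e+00 -5.36667109e-04
  9.17333523e-01 -6.06319360e-01]
[-5.61612951 -1.72991122  5.44088911] [-0.2134645   0.8687842   0.09203108] 0.05982334783660336
```

View pics/w22.png

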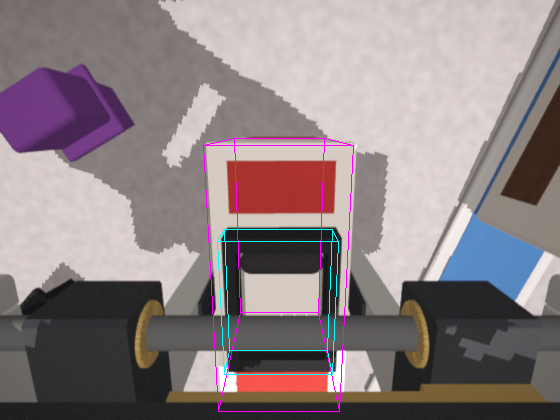

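{"name": "play_rows", "arguments": {
  "twist": [
    [0,0,0],
    [0,0,0],
    [0,0,0],
    [0,0,0],
    [0,0,-0.0367],
    [0,0,-0.0367],
    [0,0,-0.0367],
    [0,0,-0.0367],
    [0,0,-0.0367],
    [0,0,-0.0367],
    [0,0,0],
    [0,0,0]
  ],
  "travel": [
    [0,0,0.5],
    [0,0,0.8],
    [0,0,0.7],
    [0,0,0.6],
    [0.495,-0.075,0],
    [0.495,-0.075,0],
    [0.495,-0.075,0],
    [0.495,-0.075,0],
    [0.495,-0.075,0],
    [0.495,-0.075,0],
    [0,0,0],
    [0,0,0]
  ],
  "grip": [1,1,1,1,1,1,1,1,1,1,1,1]
}}

```text
time_s: 46.8
ee_pos: [0.6168, -0.1245, 0.1793]
eef_rot: [-1.574, 0.001, -1.601]
force: [0.0, -0.0, -9.6]
grip_width: 0.0598
```

```bash
python3 - <<'E'
from h import *
o=ctrl.get_obs();print(o["ee_pos"],o["eef_rot"],o['force'],o['moment'],o['grip_width'])
save(ctrl.camera("wrist"),"w23")
E
```

```text
[ 0.61683374 -0.12453512  0.17927457] [-1.57393231e+00  7.06873636e-04 -1.60073016e+00] [ 0.01148852 -0.01368586 -9.64736904] [-0.0230592   0.07671026 -0.05569031] 0.059842861824625546
```

View pics/w23.png

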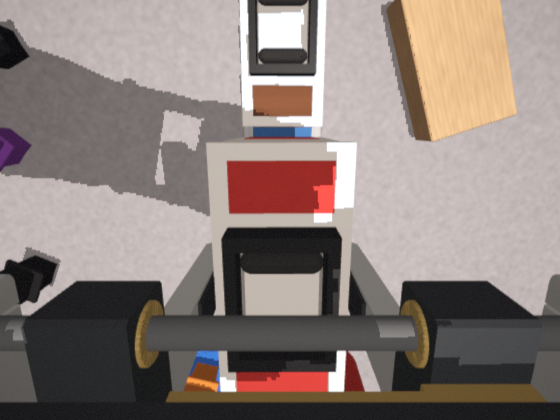

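{"name": "play_rows", "arguments": {
  "twist": [
    [0,0,0],
    [0,0,0],
    [0,0,0],
    [0,0,0],
    [0,0,0],
    [0,0,0],
    [0,0,0],
    [0,0,0]
  ],
  "travel": [
    [0,0,-0.6],
    [0,0,-0.6],
    [0,0,-0.6],
    [0,0,-0.3],
    [0,0,-0.2],
    [0,0,-0.1],
    [0,0,-0.03],
    [0,0,0]
  ],
  "grip": [1,1,1,1,1,1,1,1]
}}

```text
time_s: 47.65
ee_pos: [0.6179, -0.1248, 0.0603]
eef_rot: [-1.57, -0.0, -1.601]
force: [-0.6, -0.3, -9.8]
grip_width: 0.0597
```

{"name": "play_rows", "arguments": {
  "twist": [
    [0,0,0],
    [0,0,0],
    [0,0,0],
    [0,0,0],
    [0,0,0]
  ],
  "travel": [
    [0,0,-0.04],
    [0,0,-0.025],
    [0,0.05,0],
    [0,0.05,0],
    [0,0,0]
  ],
  "grip": [1,1,1,1,1]
}}

```text
time_s: 48.15
ee_pos: [0.6183, -0.1202, 0.0575]
eef_rot: [-1.568, -0.001, -1.601]
force: [1.4, -4.4, 2.5]
grip_width: 0.06
```

{"name": "play_rows", "arguments": {
  "twist": [
    [0,0,0],
    [0,0,0],
    [0,0,0]
  ],
  "travel": [
    [0,0.03,0],
    [0,0,0],
    [0,0,0]
  ],
  "grip": [1,1,1]
}}

```text
time_s: 48.45
ee_pos: [0.6184, -0.1189, 0.0575]
eef_rot: [-1.568, -0.001, -1.601]
force: [-0.6, -5.8, 3.2]
grip_width: 0.0602
```

{"name": "play_rows", "arguments": {
  "twist": [
    [0,0,0],
    [0,0,0],
    [0,0,0]
  ],
  "travel": [
    [0,0.03,0],
    [0,0,0],
    [0,0,0]
  ],
  "grip": [1,1,1]
}}

```text
time_s: 48.75
ee_pos: [0.6184, -0.1176, 0.0575]
eef_rot: [-1.568, -0.001, -1.602]
force: [0.7, -7.0, 2.6]
grip_width: 0.0594
```

{"name": "play_rows", "arguments": {
  "twist": [
    [0,0,0],
    [0,0,0],
    [0,0,0]
  ],
  "travel": [
    [0,0.03,0],
    [0,0,0],
    [0,0,0]
  ],
  "grip": [1,1,1]
}}

```text
time_s: 49.05
ee_pos: [0.6184, -0.1172, 0.0576]
eef_rot: [-1.568, -0.003, -1.603]
force: [1.4, -14.9, 1.3]
grip_width: 0.0597
```

{"name": "play_rows", "arguments": {
  "twist": [
    [0,0,0],
    [0,0,0],
    [0,0,0]
  ],
  "travel": [
    [0,0.02,0],
    [0,0,0],
    [0,0,0]
  ],
  "grip": [1,1,1]
}}

```text
time_s: 49.35
ee_pos: [0.6184, -0.1172, 0.0576]
eef_rot: [-1.567, -0.004, -1.603]
force: [1.2, -20.7, 0.9]
grip_width: 0.0597
```

```bash
python3 - <<'E'
from h import *
o=ctrl.get_obs();print(o["ee_pos"],o["eef_rot"],o['force'],o['moment'],o['grip_width'])
save(ctrl.camera("wrist"),"w24")
E
```

```text
[ 0.61835728 -0.11715767  0.05761851] [-1.56737248 -0.00384319 -1.60278961] [  1.23712254 -20.70971598   0.89976572] [-2.85660498  0.28659237 -0.00335074] 0.059699059474941744
```

View pics/w24.png

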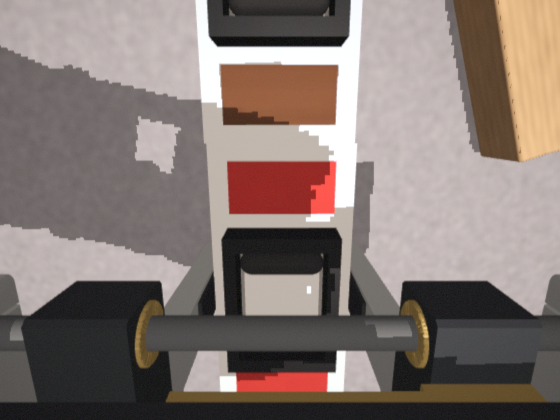

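{"name": "play_rows", "arguments": {
  "twist": [
    [0,0,0],
    [0,0,0],
    [0,0,0],
    [0,0,0],
    [0,0,0],
    [0,0,0],
    [0,0,0],
    [0,0,0],
    [0,0,0],
    [0,0,0],
    [0,0,0],
    [0,0,0]
  ],
  "travel": [
    [0,-0.03,0],
    [0,0,0],
    [0,0,0],
    [0,0,0],
    [0,0,0.4],
    [0,0,0.8],
    [0,0,0.8],
    [0,0,0.8],
    [0,0,0.8],
    [-0.7,0,0.4],
    [-0.8,0,0],
    [-0.8,0,0]
  ],
  "grip": [1,-1,-1,-1,-1,-1,-1,-1,-1,-1,-1,-1]
}}

```text
time_s: 50.6
ee_pos: [0.5012, -0.1153, 0.2565]
eef_rot: [-1.57, -0.0, -1.601]
force: [0.9, -0.2, 0.3]
grip_width: 0.0939
```

{"name": "play_rows", "arguments": {
  "twist": [
    [0,0,0.05],
    [0,0,0.05],
    [0,0,0.05],
    [0,0,0.05],
    [0,0,0.05],
    [0,0,0.05],
    [0,0,0.05],
    [0,0,0.05],
    [0,0,0.05],
    [0,0,0.05],
    [0,0,0.05]
  ],
  "travel": [
    [-0.3,-0.7,0],
    [-0.3,-0.7,0],
    [-0.3,-0.7,0],
    [-0.3,-0.7,0],
    [-0.3,-0.7,0],
    [-0.3,-0.7,0],
    [-0.3,-0.7,0],
    [-0.3,-0.7,0],
    [-0.3,-0.7,0],
    [-0.3,-0.7,0],
    [0,0,0]
  ],
  "grip": [-1,-1,-1,-1,-1,-1,-1,-1,-1,-1,-1]
}}

```text
time_s: 51.7
ee_pos: [0.3506, -0.4686, 0.2555]
eef_rot: [-1.571, 0.0, -0.737]
force: [0.1, 0.9, 0.3]
grip_width: 0.0937
```

```bash
python3 - <<'E'
from h import *
o=ctrl.get_obs();print(o["ee_pos"],o["qpos"],o['force'],o['time_s'])
T=ctrl.camera("top");S=ctrl.camera("side");save(T,"t9");save(S,"s10")
for nm,c,(x0,y0) in(("top",T,(170,160)),("side",S,(230,140))):
    s=4
    im=cv2.resize(c["img"][:,:,::-1][y0:y0+150,x0:x0+190].copy(),None,fx=s,fy=s,interpolation=cv2.INTER_CUBIC)
    cv2.imwrite(f"pics/fin_{nm}.png",im)
E
```

```text
[ 0.35063276 -0.46856411  0.25554139] [-9.90795001e-01  3.52295878e-01  1.35444484e+00 -3.60914432e-04
  1.43526473e+00 -1.82426536e+00] [0.05467031 0.94009205 0.30342645] 51.7
```

View pics/t9.png

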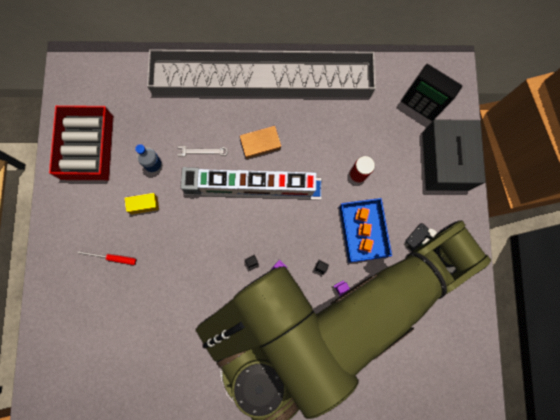

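View pics/s10.png

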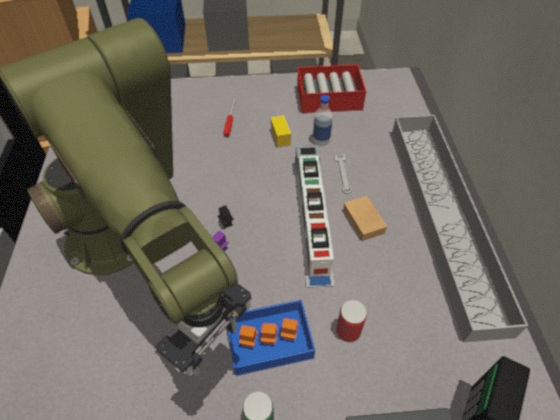

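View pics/fin_side.png

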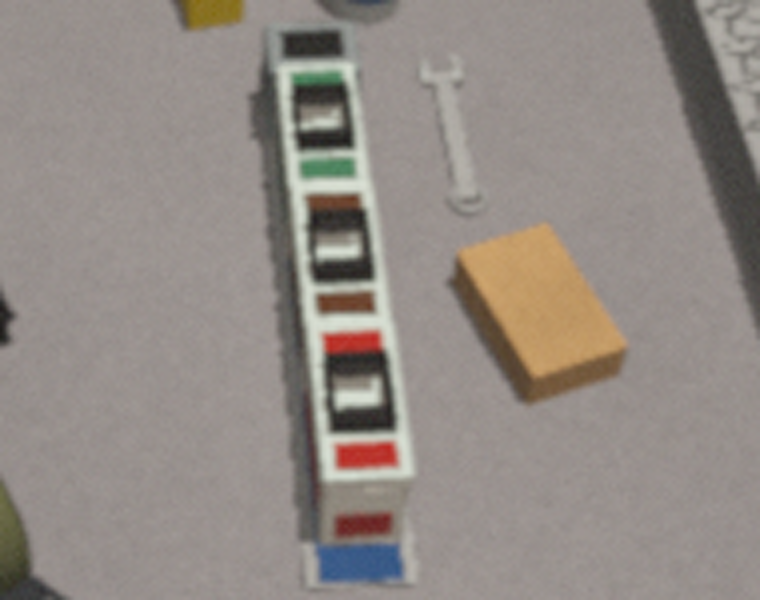

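View pics/fin_top.png

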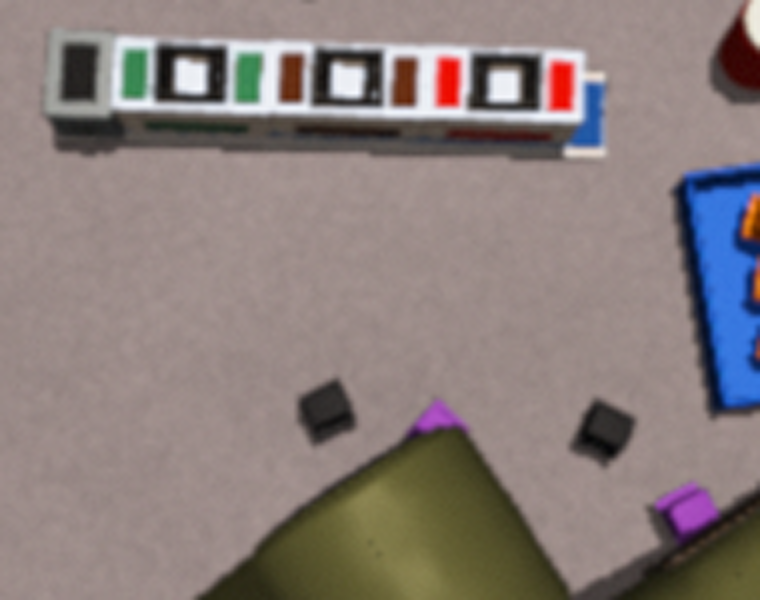

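```bash
python3 - <<'E'
from h import *
T=ctrl.camera("top");S=ctrl.camera("side")
bx,by,w=.6262,.2100,-.0303
def at(s,lat=0):return bx-np.sin(w)*s+np.cos(w)*lat,by+np.cos(w)*s+np.sin(w)*lat
for nm,c,(x0,y0) in(("top",T,(170,150)),("side",S,(250,140))):
    s=5
    im=cv2.resize(c["img"][:,:,::-1][y0:y0+(70 if nm=="top" else 120+30)][:,x0:x0+160].copy(),None,fx=s,fy=s,interpolation=cv2.INTER_CUBIC)
    if nm=="side": im=cv2.resize(im,None,fx=.8,fy=.8); s=4
    def dr(P,col):
        q=((proj(c,P)-[x0,y0]+.5)*s).astype(int)
        for a in range(8):
            for b in(1,2,4):
                if a^b>a: cv2.line(im,tuple(map(int,q[a])),tuple(map(int,q[a^b])),col,1)
    for k in(-.065,-.195,-.325):
        x,y=at(k); dr(boxpts(x,y,.051,.13,.06,.09,w+np.pi/2),(255,0,255))
    dr(boxpts(bx,by,.003,.08,.48,.006,w,(0,-.18)),(0,255,0))
    cv2.imwrite(f"pics/chk_{nm}.png",im)
E
```

```text
(no output)
```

View pics/chk_top.png

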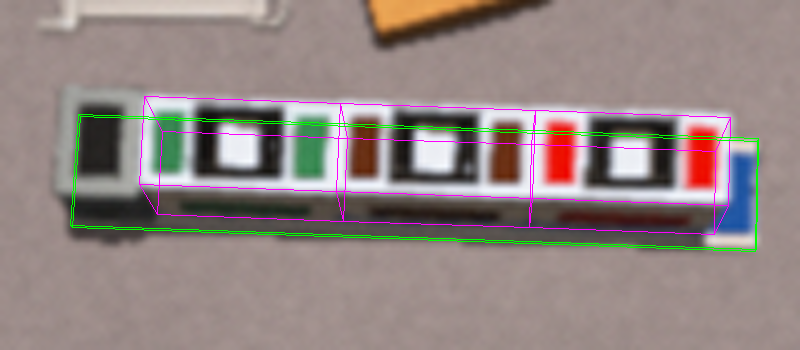

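View pics/chk_side.png

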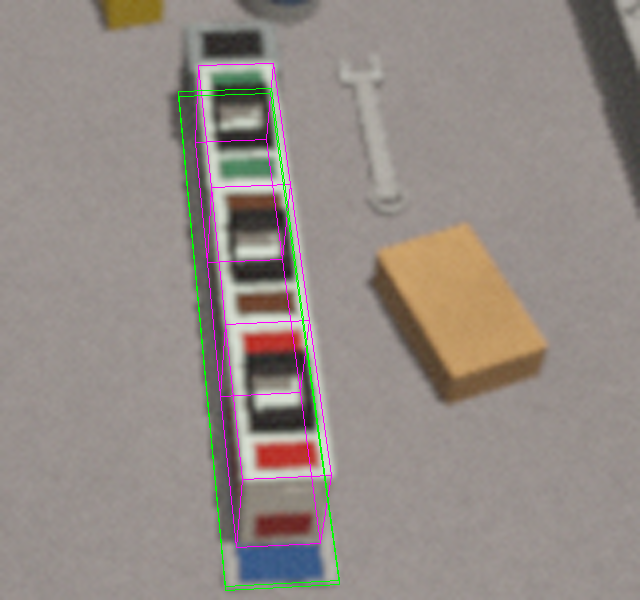

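```bash
python3 - <<'E'
from station import ctrl
print(ctrl.hand_in())
E
```

```text
the job is handed in; nothing more can be done
None
```

The job is handed in at about 52 s of the 210 s allowed. All three bungs are in the blue box and all three canisters stand in one row on the shelf. The hand-in reports no verdict.

- **Bungs:** All three canisters had orange bungs. I rocked each one out with its canister standing, and set it upright in the box. The black and purple look-alikes were left alone.
- **Row:** From the grey block the order is green, brown, red. I pushed each canister along the strip until the wrist force showed contact: 13, 11 and 21 N.

**Last checks:**
- The side view shows no visible gaps, with the canister edges and the blue strip lined up.
- In the top view an overlay of the ideal row agreed to within about one pixel (3 mm). That is coarser than the smallest gap tolerance, so I rely on the contact forces for the butting.
- The box stands level with three bungs in it. It sits a few pixels from where it was at the start, so it may have been nudged after the last bung went in. The bystanders look unmoved.
- The arm was clear of everything at hand-in.

**Disagreements:** Late in the job, fresh outline fits of the canisters from the side view were poor, and the top-view ones disagreed by several mm with the first ones. I used the first measurements instead, corrected by up to about 4 mm from the wrist camera.

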